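# Refit the cover plate of an instrument mount with a drift pin and thumb bolts

### The job

Get the instrument mount's cover plate back on: first clear the carton off it and lay it flat in the steel tray, then push the red-handled drift pin fully home through the middle hole so that plate and base line up, and with the pin still in place push every thumb bolt that is in the rack fully home in a corner hole, any one you like. When all the bolts are in, draw the drift pin out and stand it back in its slot at the end of the rack; leave the mouse, the tape and the lens case where they are.

Things in the scene. Friction and masses are not known exactly. Their poses are not given: they have to be found in the camera images.
- base: fixed grey instrument mount base, 130 (x) x 180 (y) x 50 mm high, origin centre of underside, y along its length. Blind holes 46 mm deep: one of 16 mm diameter in the middle, four of 12 mm at (+-36, +-60) mm. Two dark ribs 8 mm wide and 7 mm high run along y on its top at x = +-60 mm and guide the plate, with 1 mm play on each side
- plate: loose aluminium cover plate, 110 (x) x 160 (y) mm, 10 mm thick in all (8 mm plate on two 2 mm rubber strips), 0.35 kg, lying on the base between the ribs; origin centre of underside; through holes of the same pattern and diameters as the base. At the start it is shifted 4 to 7 mm along the base's y, so the holes are out of line; it slides along y when pushed
- base_mid (a point): point on the axis of the base's middle hole, 60 mm above the base's underside, that is at the height of the plate's top face: where the origin of a fully seated drift pin lies
- plate_mid (a point): mouth of the plate's middle hole, at its top face
- drift_pin: drift pin with red handle (18 mm diameter, 4 to 36 mm above the origin) and brass collar (26 mm diameter, 4 mm thick); origin centre of the collar's underside, z up along the pin. Below the origin a steel shank of 15 mm diameter for 18 mm, then a taper to 5 mm at the tip, 44 mm below the origin; 0.12 kg. Fully home, its collar lies on the plate
- rack: fixed blue rack, 220 (x) x 50 (y) x 52 mm high, origin centre of underside, with five square slots 48 mm deep in a row along x at -88 mm (17 mm wide, for the drift pin) and -44, 0, 44, 88 mm (12 mm wide, for the bolts)
- rack_pin (a point): mouth of the drift pin's slot in the rack's top: where the origin of the standing pin lies
- tray: fixed shallow steel tray, 170 (x) x 130 (y) x 15 mm, walls and floor about 4 mm thick, origin centre of underside
- drops_carton: small white and teal carton, 84 (x) x 52 (y) x 18 mm, origin centre of underside, 0.06 kg, lying on the cover plate over its middle hole at the start
- mouse: white computer mouse, 113x62x37 mm, origin centre of underside: a bystander
- green_tape: roll of green tape, 44 mm diameter, 18 mm high, origin centre of underside: a bystander
- contact_lens_case: contact lens case with a blue and a white lid, 30x68x19 mm, origin centre of underside: a bystander
- base_a (a point): point on the axis of the base's corner hole at (-36, -60) mm of the base, at the height of the plate's top face: where the origin of a fully seated bolt lies
- plate_a (a point): mouth of the plate's corner hole at (-36, -60) mm, at its top face
- base_b (a point): point on the axis of the base's corner hole at (-36, 60) mm of the base, at the height of the plate's top face: where the origin of a fully seated bolt lies
- plate_b (a point): mouth of the plate's corner hole at (-36, 60) mm, at its top face
- base_c (a point): point on the axis of the base's corner hole at (36, -60) mm of the base, at the height of the plate's top face: where the origin of a fully seated bolt lies
- plate_c (a point): mouth of the plate's corner hole at (36, -60) mm, at its top face
- base_d (a point): point on the axis of the base's corner hole at (36, 60) mm of the base, at the height of the plate's top face: where the origin of a fully seated bolt lies
- plate_d (a point): mouth of the plate's corner hole at (36, 60) mm, at its top face
- bolt_1: push-fit thumb bolt (no turning needed; two to four of the four are present), head black, knurled, 20 mm diameter, 24 mm high; origin centre of the head's underside, z up; below it a 9 mm steel shank, 37 mm long with a tapered end; 0.05 kg; stands in a rack slot at the start
- bolt_2: push-fit thumb bolt (no turning needed; two to four of the four are present), head black, knurled, 20 mm diameter, 24 mm high; origin centre of the head's underside, z up; below it a 9 mm steel shank, 37 mm long with a tapered end; 0.05 kg; stands in a rack slot at the start
- bolt_3: push-fit thumb bolt (no turning needed; two to four of the four are present), head black, knurled, 20 mm diameter, 24 mm high; origin centre of the head's underside, z up; below it a 9 mm steel shank, 37 mm long with a tapered end; 0.05 kg; stands in a rack slot at the start
- bolt_4: push-fit thumb bolt (no turning needed; two to four of the four are present), head black, knurled, 20 mm diameter, 24 mm high; origin centre of the head's underside, z up; below it a 9 mm steel shank, 37 mm long with a tapered end; 0.05 kg; stands in a rack slot at the start

How it is judged:
On the way, in this order (a step that is already met when the one before it is completed fails the run):
1. the carton lies flat in the tray (horizontal distance between drops_carton and tray below 0.07 m and z of drops_carton in the frame of tray below 0.012 m and angle between drops_carton's own z axis and vertical below 0.12 rad), for 0.2 s.
2. the drift pin is fully home in the middle hole and the plate's hole is in line with the base's (distance between drift_pin and base_mid below 0.005 m and angle between the z axis of drift_pin and the z axis of base, either way round below 0.12 rad and horizontal distance between plate_mid and base_mid below 0.0025 m), for 0.2 s.
3. every bolt is fully home in a corner hole, with the drift pin still in place (all of step 2 and (distance between bolt_1 and base_a below 0.005 m or distance between bolt_1 and base_b below 0.005 m or distance between bolt_1 and base_c below 0.005 m or distance between bolt_1 and base_d below 0.005 m) and angle between the z axis of each of bolt_1, bolt_2, bolt_3, bolt_4 and the z axis of base, either way round below 0.12 rad and (distance between bolt_2 and base_a below 0.005 m or distance between bolt_2 and base_b below 0.005 m or distance between bolt_2 and base_c below 0.005 m or distance between bolt_2 and base_d below 0.005 m) and (distance between bolt_3 and base_a below 0.005 m or distance between bolt_3 and base_b below 0.005 m or distance between bolt_3 and base_c below 0.005 m or distance between bolt_3 and base_d below 0.005 m) and (distance between bolt_4 and base_a below 0.005 m or distance between bolt_4 and base_b below 0.005 m or distance between bolt_4 and base_c below 0.005 m or distance between bolt_4 and base_d below 0.005 m)), for 0.2 s.
At the end, for the whole second after the job is handed in: Every bolt present home in a corner hole (5 mm, upright within 0.12 rad), plate's middle hole within 2.5 mm of the base's, drift pin standing in its rack slot (7 mm, 0.15 rad), carton flat on the tray's floor (tilt under 0.12 rad), all at rest (all of step 1 and horizontal distance between plate_mid and base_mid below 0.0025 m and (distance between bolt_1 and base_a below 0.005 m or distance between bolt_1 and base_b below 0.005 m or distance between bolt_1 and base_c below 0.005 m or distance between bolt_1 and base_d below 0.005 m) and angle between the z axis of each of bolt_1, bolt_2, bolt_3, bolt_4 and the z axis of base, either way round below 0.12 rad and (distance between bolt_2 and base_a below 0.005 m or distance between bolt_2 and base_b below 0.005 m or distance between bolt_2 and base_c below 0.005 m or distance between bolt_2 and base_d below 0.005 m) and (distance between bolt_3 and base_a below 0.005 m or distance between bolt_3 and base_b below 0.005 m or distance between bolt_3 and base_c below 0.005 m or distance between bolt_3 and base_d below 0.005 m) and (distance between bolt_4 and base_a below 0.005 m or distance between bolt_4 and base_b below 0.005 m or distance between bolt_4 and base_c below 0.005 m or distance between bolt_4 and base_d below 0.005 m) and distance between drift_pin and rack_pin below 0.007 m and angle between drift_pin's own z axis and vertical below 0.15 rad and linear speed of each of bolt_1, bolt_2, bolt_3, bolt_4, plate, drift_pin, drops_carton below 0.02 m/s); the robot touches nothing.
It fails at once if the mouse is pushed more than 3 cm (distance of mouse from where it was at the start of the episode above 0.03 m).
It fails at once if the roll of tape is pushed more than 3 cm (distance of green_tape from where it was at the start of the episode above 0.03 m).
It fails at once if the contact lens case is pushed more than 3 cm (distance of contact_lens_case from where it was at the start of the episode above 0.03 m).
Of bolt_1, bolt_2, bolt_3, bolt_4 only 2 to 4 are there at a start; the rules pass over those that are not, and their reading is None.
At some moment in a run one of drops_carton may be knocked a few centimetres aside while the robot is not near it.
It also fails if it takes over 210 s, if anything falls off the work surface, if the arm or the gripper's body presses on something with over 40 N, if the wrist force passes 120 N, or if a joint passes its speed limit or range.

### The arm

A 7-joint arm with a two-finger parallel gripper is mounted at the origin on a cart in front of the work surface, level with it; the furniture and walls round the work are solid. World frame = base frame: x ahead of the robot, y to its left, z up, the work surface at z = 0. Lengths are in m, angles in rad, forces in N, time in s.
With the tool pointing down it reaches from about 0.4 to 0.875 m from the base axis. Payload 19.3 kg.
Tool frame: the origin (TCP) lies at the very end of the fingers, on their centre line; the grasp point (between the pads) lies 19 mm behind it; z points along the fingers, y is the line along which they close (so a half turn about z gives the same grasp; the last joint's range is limited). The gripper opens to 85 mm and grips with 20 to 120 N. Pads are 22 mm wide; open, the fingers measure 114 mm over their backs; the gripper's body (76 mm by 85 mm) begins 54 mm behind the grasp point. The pads swing forward as they close: fully open they stand 13 mm farther back than shut.
Start: joints at [1.15, 0.521, -0.036, 1.599, 0.021, 1.021, -0.113], TCP at [0.215, -0.587, 0.231] pointing down, gripper open.
Joint ranges: [-2.91, 2.91], [-0.3, 2.13], [-1.5, 1.42], [0.17, 2.43], [-1.26, 4.41], [0.16, 1.93], [-2.52, 2.52]. Speed limits (rad/s): [1.89, 1.89, 2.39, 2.39, 3.01, 3.01, 3.01].

### API

Orientations are given as [roll, pitch, yaw] about the fixed x, y, z axes, in that order (R = Rz(yaw) Ry(pitch) Rx(roll)).
In Python, from workcell import monitor, optics, job_done gives the robot as it stands.
- The arm moves only by the shell command python3 -m handwheel 'ROWS' [FORCE]. ROWS is JSON, a list of rows, each an object of numbers: "dx", "dy", "dz": the shift along the tool's x, y, z in cm; "wx", "wy", "wz": the turn, a rotation vector about the tool's x, y, z in rad; "claw": the opening in per cent of the stroke, from 0 (shut) to 100 (fully open). A call has 1 to 8 rows; each row shifts and turns the commanded pose from where the row before left it, along the tool's axes as they then stand; what a row does not reach is not made up. A row lasts 1/8 s, in which the tool goes at most 62.5 mm and 10.7 degrees, less where a joint would pass 70% of its speed; a pose out of reach is approached as far as the arm can. A call with a gripper value outside its range is refused whole. The fingers move at their own pace and stop on an object; FORCE is the grip in N (left out, the last holds). Time passes only in rows, so rows that do not move let the fingers close. It gives the time, the measured TCP pose, the force, the opening and the grip force at its end, in the units of the state.
- monitor.observe(): the state, without advancing time (a new reading comes with each control period).
- optics.grab_frame(name): name is "side" or "top"; returns a dict with "frame" (384x512x3 uint8, blue, green, red), "fovy" (degrees; the focal length in pixels is half the picture's height over the tangent of half this angle, whatever the lens; pixels are square), "cx", "cy" (the principal point, pixels), "R" (3x3) and "t" (3): a world point X has camera coordinates R X + t. Camera axes: x right, y down, z forward; pixel columns grow to the right and rows downward; lengths in m; the calibration is good to about 2 mm. A picture is of the moment at which its call begins. There is no depth.
- job_done(): hands the job in; it is judged then, once.
Trained networks look in the newest picture that a camera, given by its name, has taken for a name from the list of things; names that differ only in an ending like _2 or _b are one class to them, and where a whole thing is asked for, a point or a joint stands for the part that bears it (a point fixed in the world has none). Each returns a list of dicts, best first, with "p" (0 to 1); they miss things now and then, are a little off and sometimes report something else, mostly with a low value. They report only what shows in the picture. A call takes as long as a camera call.
- optics.masks_of(name, camera): "region" (384x512 bool, what is visible of it) and "rect" ([left, top, width, height] in pixels, round what is visible of it).
The state is a dict: "clock": time; "qpos": joint angles; "qd": joint speeds; "joint_efforts": joint torques, N m; "position": TCP position; "tool_rot": TCP orientation; "force": force on the tool from outside, world axes, zero at the start; "moment": the same for the moment, N m; "grip_width": finger opening in m; "finger_force": force on a finger pad.
Only numpy, scipy, OpenCV 4.12 (cv2) and the standard library are available. Lean on these libraries where they do the work, as an engineer would, in place of code of your own. Each camera call takes 0.05 s, during which the arm holds its last target. There are 200 camera calls.

## Working session

There is one attempt and no reset: what is moved stays moved. The work goes in short steps, Python scripts to look and compute and a shell command to move; the robot and the scene stay as the last step left them, time stands still between calls to the robot, and variables do not carry over. Pictures are saved under pics/ and viewed, at most 16 in all, crops included, and the job is handed in when it is done.

```bash
mkdir -p pics; python3 - <<'E'
from workcell import monitor, optics
import cv2
s=monitor.observe()
print(s['clock'],s['position'],s['tool_rot'],s['grip_width'],s['force'])
for n in ['side','top']:
    f=optics.grab_frame(n); cv2.imwrite(f'pics/{n}0.png',f['frame'])
    print(n,f['fovy'],f['cx'],f['cy'],f['R'],f['t'])
    for k in ['base','plate','drift_pin','rack','tray','drops_carton','bolt_1']:
        print(k,[(round(m['p'],2),m['rect'],m['region'].sum()) for m in optics.masks_of(k,n)][:5])
E
```

```text
0.0 [ 0.21462235 -0.58660951  0.23070837] [-3.14040836e+00  6.67346191e-05  3.50792299e-01] 0.08542177777942524 [ 0.30710708 -0.26599226  0.11828181]
side 52.73709550558454 260.9455749237526 194.90005475497767 [[ 0.99767434 -0.06712662  0.01182904]
 [-0.01950002 -0.44738376 -0.89412948]
 [ 0.065312    0.89181937 -0.44765227]] [-0.53857203  0.09082425  1.0178045 ]
base [(0.62, [206.3, 192.4, 58.8, 53.3], np.int64(1351))]
plate [(0.66, [214.0, 192.7, 51.1, 31.8], np.int64(736))]
drift_pin [(0.49, [206.2, 266.4, 12.8, 24.3], np.int64(241))]
rack [(0.66, [199.6, 272.8, 116.6, 41.6], np.int64(3793)), (0.64, [212.7, 188.8, 49.0, 36.1], np.int64(853))]
tray [(0.62, [205.9, 162.2, 54.0, 27.5], np.int64(942))]
drops_carton [(0.95, [217.8, 191.3, 36.6, 19.2], np.int64(470))]
bolt_1 [(0.57, [274.5, 271.1, 10.7, 15.4], np.int64(145)), (0.52, [296.8, 269.7, 6.9, 15.5], np.int64(144)), (0.51, [249.8, 273.0, 9.8, 10.1], np.int64(123)), (0.28, [198.3, 273.6, 116.3, 41.9], np.int64(3853))]
top 50.783517531796505 256.29183109615946 191.842109684113 [[-0.01369033 -0.99989127  0.00547914]
 [-0.98463862  0.01252717 -0.17415471]
 [ 0.17406714 -0.00777921 -0.98470306]] [-0.00311011  0.57368586  1.20461586]
base [(0.78, [220.8, 198.2, 62.8, 50.6], np.int64(545))]
plate [(0.86, [222.8, 197.8, 55.9, 42.2], np.int64(1370)), (0.2, [351.6, 178.4, 2.8, 5.5], np.int64(49))]
drift_pin []
rack [(0.83, [340.9, 177.4, 21.6, 70.2], np.int64(1234))]
tray [(0.92, [128.3, 198.9, 52.4, 66.4], np.int64(2261))]
drops_carton [(0.73, [240.1, 208.6, 21.4, 31.2], np.int64(517)), (0.46, [351.1, 196.4, 4.8, 1.0], np.int64(22))]
bolt_1 [(0.63, [350.3, 193.9, 5.9, 4.8], np.int64(30)), (0.48, [351.6, 204.3, 6.1, 9.7], np.int64(39)), (0.42, [222.7, 198.6, 55.5, 43.3], np.int64(1347))]
```

```bash
python3 - <<'E'
import cv2
a=cv2.imread('pics/side0.png');b=cv2.imread('pics/top0.png')
cv2.imwrite('pics/side0c.png',cv2.resize(a[140:330,150:400],None,fx=3.1,fy=3.1,interpolation=cv2.INTER_CUBIC))
cv2.imwrite('pics/top0c.png',cv2.resize(b[130:300,110:380],None,fx=2.9,fy=2.9,interpolation=cv2.INTER_CUBIC))
E
```

```text
(no output)
```

View pics/side0c.png

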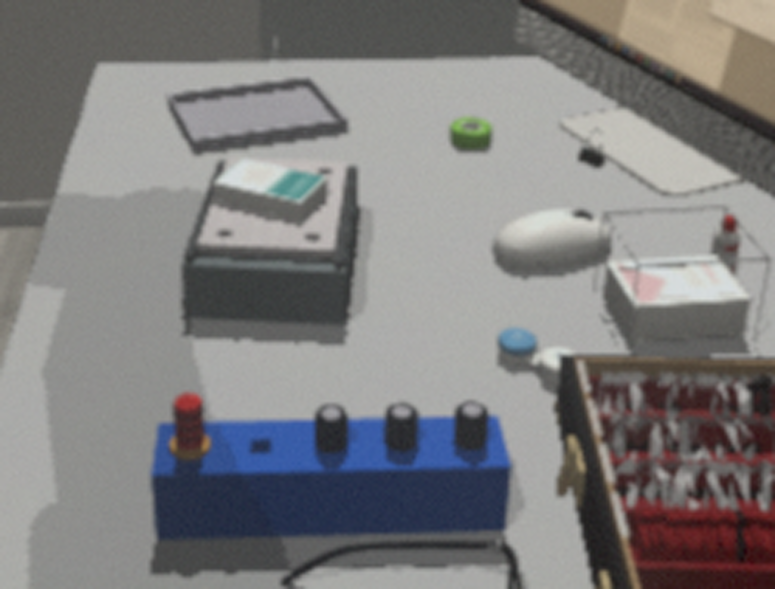

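View pics/top0c.png

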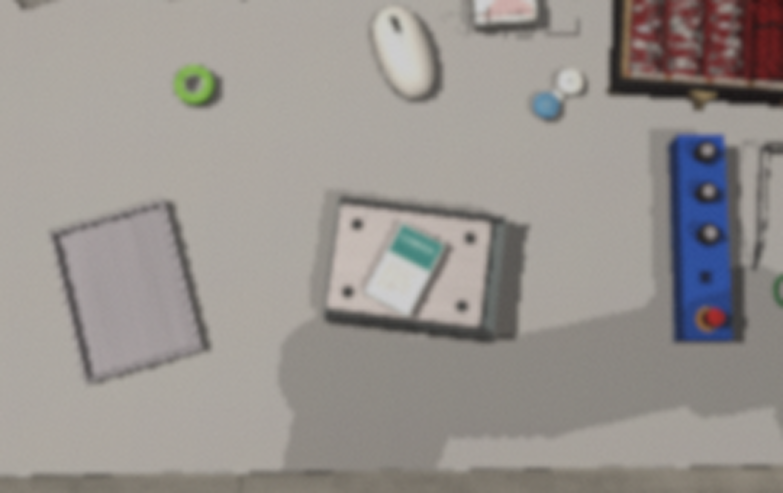

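View pics/top0.png

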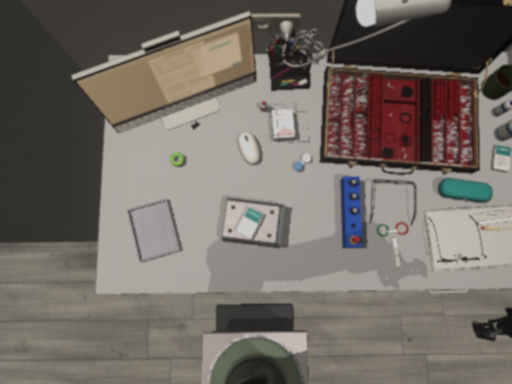

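The top view shows the tray at left (155,230), base with carton at (250,222), and the rack at (352,213) with the red pin nearest the robot, one empty slot, then three bolts. The side view confirms this: pin (210,277), bolts (257,278), (280,277) and (302,276).

```bash
cat > h.py <<'E'
import numpy as np, cv2
from workcell import monitor, optics
from scipy.optimize import least_squares
class Cam:
    def __init__(s,n):
        f=optics.grab_frame(n); s.n=n; s.im=f['frame']; s.R=np.array(f['R']); s.t=np.array(f['t'])
        s.f=192/np.tan(np.radians(f['fovy'])/2); s.c=np.array([f['cx'],f['cy']])
    def px(s,X):
        q=np.atleast_2d(X)@s.R.T+s.t; return q[:,:2]/q[:,2:]*s.f+s.c
    def at(s,uv,z):
        uv=np.atleast_2d(uv); d=np.c_[(uv-s.c)/s.f,np.ones(len(uv))]@s.R; o=-s.R.T@s.t
        return (o+d*((z-o[2])/d[:,2])[:,None])[:,:2]
    def warp(s,pose,z,hx,hy,ppm):   # rectified picture of plane z in frame pose=(x,y,yaw): columns=local y, rows=local x
        W,H=int(2*hy*ppm),int(2*hx*ppm)
        yy,xx=np.meshgrid((np.arange(W)+.5)/ppm-hy,(np.arange(H)+.5)/ppm-hx)
        c,q=np.cos(pose[2]),np.sin(pose[2])
        P=np.stack([pose[0]+c*xx-q*yy,pose[1]+q*xx+c*yy,np.full_like(xx,z)],-1).reshape(-1,3)
        m=s.px(P).reshape(H,W,2).astype(np.float32)
        return cv2.remap(s.im,m[...,0],m[...,1],cv2.INTER_CUBIC)
def dark(im,uv,r=3.5,sgn=-1):
    g=cv2.cvtColor(im,cv2.COLOR_BGR2GRAY).astype(float)
    for _ in range(4):
        Y,X=np.mgrid[:g.shape[0],:g.shape[1]]; m=np.hypot(X-uv[0],Y-uv[1])<r
        w=np.clip(sgn*(g[m]-np.median(g[m]))-4,0,None); uv=np.array([(X[m]*w).sum(),(Y[m]*w).sum()])/w.sum()
    return uv
def rect(cam,name,z,i=0):
    m=optics.masks_of(name,cam.n)
    if not m: return None
    c=max(cv2.findContours(m[i]['region'].astype(np.uint8),0,1)[0],key=cv2.contourArea)[:,0]
    P=cam.at(c,z); r=cv2.minAreaRect((P*1000).astype(np.float32)); return m[i]['p'],np.round(r[0],1),np.round(r[1],1),r[2]
def rel(x,y,z,yaw):   # tool-frame shift (cm) and wz to reach a TCP pose
    s=monitor.observe(); p=s['position']; y0=s['tool_rot'][2]; d=np.array([x,y,z])-p
    dx=np.cos(y0)*d[0]+np.sin(y0)*d[1]; dy=np.sin(y0)*d[0]-np.cos(y0)*d[1]
    w=-((yaw-y0+np.pi/2)%np.pi-np.pi/2)
    print('from',np.round(p,4),np.round(s['tool_rot'],3),'dx %.2f dy %.2f dz %.2f cm (before turn), wz %.3f'%(dx*100,dy*100,-d[2]*100,w),'| w',round(s['grip_width'],4),'t',s['clock'],'F',np.round(s['force'],1))
E
python3 - <<'E'
from h import *
T=Cam('top');
for k,z in [('tray',.015),('drops_carton',.078),('rack',.052),('plate',.06),('mouse',.02),('green_tape',.018),('contact_lens_case',.019)]: print(k,rect(T,k,z))
S=Cam('side')
th=np.array([dark(T.im,u) for u in [(233.1,207.2),(272.1,212.1),(230,230.7),(269.3,235.5)]])
sh=np.array([dark(S.im,u,3) for u in [(222.6,215.2),(251,216.5),(254.2,194.8)]])
print(th,sh); A=T.at(th,.06);B=S.at(sh,.06);print(A);print(B)
L=np.array([[.036,.06],[.036,-.06],[-.036,.06],[-.036,-.06]])
def tf(p,L): c,s=np.cos(p[2]),np.sin(p[2]);return np.c_[p[0]+c*L[:,0]-s*L[:,1],p[1]+s*L[:,0]+c*L[:,1]]
for nm,P,Q in [('T',A,L),('S',B,L[[3,1,0]])]:
    r=least_squares(lambda p:(tf(p,Q)-P).ravel(),[.5,0,0]);print(nm,r.x,np.round(r.fun*1000,1))
    if nm=='T': pose=r.x
w=T.warp(pose,.06,.08,.11,3000);cv2.imwrite('pics/w1.png',w)
w2=S.warp(pose,.06,.08,.11,3000);cv2.imwrite('pics/w2.png',np.vstack([w[::1],w2])[::1][:, :][:960] if 0 else cv2.resize(np.vstack([w,w2]),None,fx=.6,fy=.6))
E
```

```text
tray (0.83, array([464. , 313.7]), array([171.1, 132.4]), 16.05296516418457)
drops_carton (0.98, array([477.9,  11.7]), array([52.5, 84.5]), 62.654884338378906)
rack None
plate (0.6, array([483.7,   7.3]), array([163.8, 110.2]), 81.77650451660156)
mouse (0.92, array([725. ,  10.7]), array([112.2,  58.7]), 17.01762580871582)
green_tape (0.62, array([691.1, 244.3]), array([45.2, 41. ]), 44.46729278564453)
contact_lens_case (0.71, array([ 675.9, -160.6]), array([23. , 63.4]), 44.415706634521484)
[[232.69808307 206.83067093]
 [271.62523191 211.65491651]
 [229.49333333 230.17666667]
 [268.80122951 235.11065574]] [[222.02083333 214.82440476]
 [250.34366197 216.07605634]
 [253.8994709  195.1957672 ]]
[[ 0.52627585  0.06215227]
 [ 0.50988239 -0.05657271]
 [ 0.45511423  0.0720995 ]
 [ 0.43864991 -0.04659039]]
[[ 0.43750489 -0.0482528 ]
 [ 0.50853696 -0.05791614]
 [ 0.52340523  0.05844556]]
T [ 0.4824806   0.00777217 -0.13793021] [ 0.1  0.1  0.  -0.  -0.   0.1 -0.1 -0.1]
S [ 0.48058092  0.00550993 -0.13333095] [-0.6 -0.9 -0.3 -0.8  0.8  1.7]
```

View pics/w2.png

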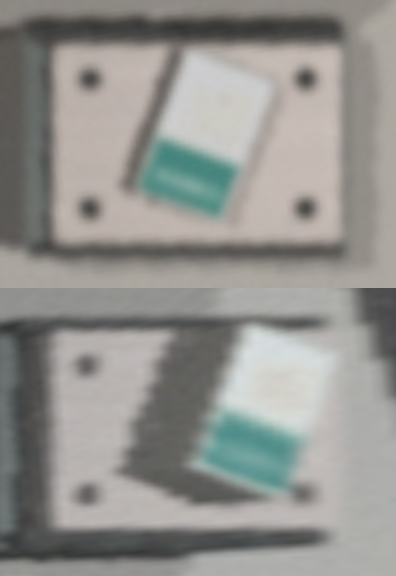

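The rectified views show the plate's four holes cleanly. The plate covers columns 54–342 and almost overhangs the base's +y end, with the exposed base top on the −y side. So it is shifted toward the base's +y.

```bash
python3 - <<'E'
from h import *
T=Cam('top');S=Cam('side');pose=(.4825,.0078,-.138)
for c,zz in ((T,.05),(S,.05),(T,.057),(S,.057)):
    w=cv2.cvtColor(c.warp(pose,zz,.08,.12,1000),cv2.COLOR_BGR2GRAY).astype(int)
    rows=slice(35,125) if zz==.05 else None
    if zz==.05:
        p=w[35:125].mean(0).round().astype(int); print(c.n,'mid L',dict(zip(range(-112,-70,2),p[8:50:2])),'R',dict(zip(range(74,104,2),p[194:224:2])))
    else:
        for x in (-60,60):
            p=w[80+x-2:80+x+3].mean(0).round().astype(int);print(c.n,'rib',x,'L',dict(zip(range(-112,-70,2),p[8:50:2])),'R',dict(zip(range(74,104,2),p[194:224:2])))
print(rect(S,'rack',.052),rect(T,'rack',.052),rect(T,'tray',.015))
for k in ('drift_pin','bolt_1'):
  for c in (T,S):
    for m in optics.masks_of(k,c.n): print(k,c.n,round(m['p'],2),m['rect'])
cv2.imwrite('pics/r1.png',np.hstack([cv2.resize(T.im[170:255,330:375],None,fx=7,fy=7,interpolation=2),cv2.resize(S.im[260:320,195:320],(480,595),interpolation=2)])[:595])
E
```

```text
top mid L {-112: np.int64(88), -110: np.int64(89), -108: np.int64(89), -106: np.int64(89), -104: np.int64(89), -102: np.int64(89), -100: np.int64(92), -98: np.int64(96), -96: np.int64(101), -94: np.int64(106), -92: np.int64(108), -90: np.int64(105), -88: np.int64(98), -86: np.int64(93), -84: np.int64(99), -82: np.int64(122), -80: np.int64(150), -78: np.int64(169), -76: np.int64(178), -74: np.int64(180), -72: np.int64(180)} R {74: np.int64(189), 76: np.int64(184), 78: np.int64(173), 80: np.int64(155), 82: np.int64(140), 84: np.int64(134), 86: np.int64(136), 88: np.int64(140), 90: np.int64(142), 92: np.int64(142), 94: np.int64(142), 96: np.int64(144), 98: np.int64(148), 100: np.int64(155), 102: np.int64(161)}
side mid L {-112: np.int64(62), -110: np.int64(61), -108: np.int64(62), -106: np.int64(62), -104: np.int64(64), -102: np.int64(69), -100: np.int64(78), -98: np.int64(89), -96: np.int64(101), -94: np.int64(109), -92: np.int64(112), -90: np.int64(109), -88: np.int64(102), -86: np.int64(92), -84: np.int64(81), -82: np.int64(75), -80: np.int64(73), -78: np.int64(74), -76: np.int64(76)
[... 3127 characters left out ...]
nt64(175), 100: np.int64(175), 102: np.int64(175)}
(0.84, array([ 508.2, -331. ]), array([108. , 220.1]), 88.91307830810547) (0.9, array([ 509.9, -301.1]), array([ 61.3, 220.4]), 88.74176788330078) (0.77, array([464.6, 313.1]), array([174.5, 138. ]), 15.594548225402832)
drift_pin top 0.38 [349.9, 237.0, 7.3, 6.5]
drift_pin side 0.71 [205.8, 268.7, 11.2, 17.4]
bolt_1 top 0.59 [349.8, 206.9, 7.1, 5.3]
bolt_1 top 0.53 [347.6, 193.9, 9.3, 4.9]
bolt_1 top 0.45 [224.1, 203.5, 53.1, 42.6]
bolt_1 top 0.39 [352.1, 178.1, 0.3, 7.3]
bolt_1 side 0.72 [275.7, 271.2, 9.3, 12.1]
bolt_1 side 0.65 [215.3, 193.4, 45.7, 31.1]
bolt_1 side 0.58 [249.6, 270.9, 10.1, 13.5]
bolt_1 side 0.48 [298.8, 273.3, 4.5, 9.1]
```

View pics/r1.png

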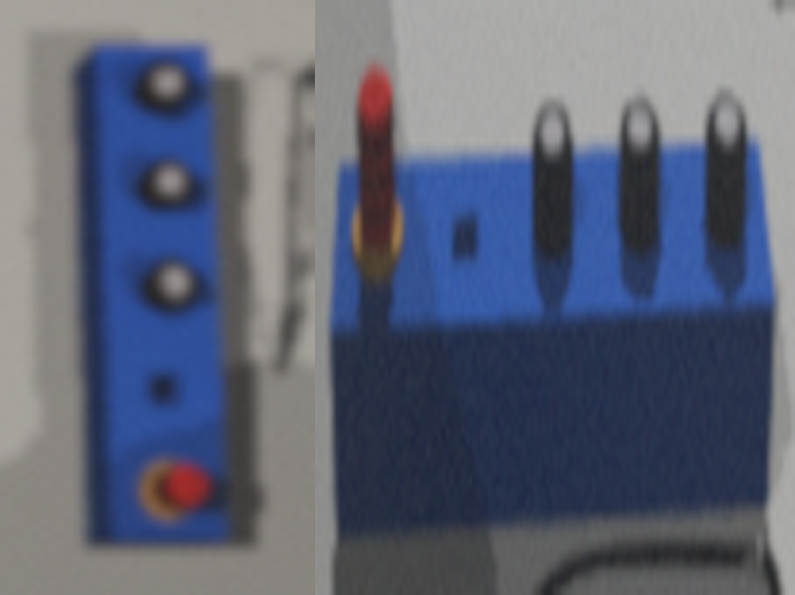

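```bash
python3 -m handwheel '[{"dx":2.1,"dy":-3.93,"claw":100},{"dx":2.1,"dy":-3.93},{"dx":2.1,"dy":-3.93},{"dx":2.1,"dy":-3.93},{"dx":2.1,"dy":-3.93},{"dx":2.1,"dy":-3.93}]'
python3 -m handwheel '[{"dx":2.1,"dy":-3.93},{"dx":2.1,"dy":-3.93},{"dx":2.1,"dy":-3.93},{"dx":2.1,"dy":-3.93},{"dx":2.1,"dy":-3.93},{"dx":2.1,"dy":-3.93}]'
python3 -m handwheel '[{"wz":-0.18},{"wz":-0.18},{"wz":-0.18},{"wz":-0.18},{"wz":-0.18},{"wz":-0.18},{"wz":-0.18},{"wz":-0.18}]'
python3 -m handwheel '[{"wz":-0.18},{"wz":-0.18},{"wz":-0.18},{"wz":-0.18},{"wz":-0.15},{}]'
python3 - <<'E'
from h import *
rel(.4779,.0117,.064,2.665);print(monitor.observe()['qpos'])
S=Cam('side');T=Cam('top')
red=lambda c,u:dark((lambda b:cv2.merge([b,b,b]))(np.clip(c.im[...,2].astype(int)-c.im[...,1],0,255).astype(np.uint8)),u,4,1)
t=[red(T,(356.7,239.6))]+[dark(T.im,u,2.6,1) for u in [(355,210.4),(354.4,195.7),(354,181.4)]]
sl=dark(T.im,(353.3,225.4),3);print('slot',sl,T.at(sl,.052))
s=[dark(S.im,u,2.2,1) for u in [(256.8,272.8),(279.5,272.2),(302,272)]]
print(t,T.at(t[0],.088),T.at(t[1:],.076),'side',s,S.at(s,.076))
E
```

```text
from [ 0.2148 -0.5869  0.2313] [-3.142  0.     0.351] dx 45.28 dy -47.17 dz 16.73 cm (before turn), wz 0.827 | w 0.0852 t 1.7 F [-1.7  0.2  0.7]
[ 1.14977367  0.52142206 -0.03632006  1.59951481  0.02123153  1.02109293
 -0.11281005]
slot [352.8313253  225.04819277] [[ 0.46643613 -0.30446324]]
[array([356.05934718, 238.85014837]), array([354.60465116, 209.79069767]), array([353.93303571, 195.26785714]), array([353.53793103, 181.17931034])] [[ 0.42231546 -0.30289257]] [[ 0.5102717  -0.30646936]
 [ 0.55472039 -0.30691913]
 [ 0.5983719  -0.30814568]] side [array([256.45833333, 272.625     ]), array([279.        , 272.41509434]), array([301.76923077, 271.48717949])] [[ 0.5097406  -0.30521611]
 [ 0.55314998 -0.3068302 ]
 [ 0.59752036 -0.30626964]]schema error: expected keys dx, dy, dz, wx, wy, wz, claw
schema error: expected keys dx, dy, dz, wx, wy, wz, claw
schema error: expected keys dx, dy, dz, wx, wy, wz, claw
schema error: expected keys dx, dy, dz, wx, wy, wz, claw
```

```bash
python3 -m handwheel '[{"dx":3.77,"dy":-3.93,"dz":0,"wx":0,"wy":0,"wz":0,"claw":100},{"dx":3.77,"dy":-3.93,"dz":0,"wx":0,"wy":0,"wz":0,"claw":100},{"dx":3.77,"dy":-3.93,"dz":0,"wx":0,"wy":0,"wz":0,"claw":100},{"dx":3.77,"dy":-3.93,"dz":0,"wx":0,"wy":0,"wz":0,"claw":100},{"dx":3.77,"dy":-3.93,"dz":0,"wx":0,"wy":0,"wz":0,"claw":100},{"dx":3.77,"dy":-3.93,"dz":0,"wx":0,"wy":0,"wz":0,"claw":100}]'
python3 -m handwheel '[{"dx":3.77,"dy":-3.93,"dz":0,"wx":0,"wy":0,"wz":0,"claw":100},{"dx":3.77,"dy":-3.93,"dz":0,"wx":0,"wy":0,"wz":0,"claw":100},{"dx":3.77,"dy":-3.93,"dz":0,"wx":0,"wy":0,"wz":0,"claw":100},{"dx":3.77,"dy":-3.93,"dz":0,"wx":0,"wy":0,"wz":0,"claw":100},{"dx":3.77,"dy":-3.93,"dz":0,"wx":0,"wy":0,"wz":0,"claw":100},{"dx":3.77,"dy":-3.93,"dz":0,"wx":0,"wy":0,"wz":0,"claw":100}]'
python3 -m handwheel '[{"dx":0,"dy":0,"dz":0,"wx":0,"wy":0,"wz":-0.18,"claw":100},{"dx":0,"dy":0,"dz":0,"wx":0,"wy":0,"wz":-0.18,"claw":100},{"dx":0,"dy":0,"dz":0,"wx":0,"wy":0,"wz":-0.18,"claw":100},{"dx":0,"dy":0,"dz":0,"wx":0,"wy":0,"wz":-0.18,"claw":100},{"dx":0,"dy":0,"dz":0,"wx":0,"wy":0,"wz":-0.18,"claw":100},{"dx":0,"dy":0,"dz":0,"wx":0,"wy":0,"wz":-0.18,"claw":100},{"dx":0,"dy":0,"dz":0,"wx":0,"wy":0,"wz":-0.18,"claw":100}]'
python3 -c "
from h import *
rel(.4779,.0117,.064,2.665);print(monitor.observe()['qpos'])"
```

```text
clock: 2.55
position: [0.3467, -0.2862, 0.2316]
tool_rot: [3.141, -0.0, 0.351]
force: [1.8, 0.4, -0.5]
grip_width: 0.0856
finger_force: 0.0
clock: 3.3
position: [0.4782, 0.013, 0.2315]
tool_rot: [3.141, -0.001, 0.351]
force: [1.0, 0.0, 0.3]
grip_width: 0.0855
finger_force: 0.0
clock: 4.18
position: [0.4776, 0.0113, 0.2314]
tool_rot: [3.141, 0.0, 1.617]
force: [0.1, 0.3, -0.7]
grip_width: 0.0852
finger_force: 0.0
from [0.4776 0.0113 0.2314] [3.141 0.    1.617] dx 0.03 dy 0.03 dz 16.74 cm (before turn), wz -1.048 | w 0.0852 t 4.175 F [ 0.1  0.3 -0.7]
[ 0.32890147  0.33415923 -0.59163803  1.95329532  0.23200989  0.92059296
 -0.33297997]
```

```bash
python3 -m handwheel '[{"dx":0,"dy":0,"dz":0,"wx":0,"wy":0,"wz":-0.175,"claw":100},{"dx":0,"dy":0,"dz":0,"wx":0,"wy":0,"wz":-0.175,"claw":100},{"dx":0,"dy":0,"dz":3,"wx":0,"wy":0,"wz":-0.175,"claw":100},{"dx":0,"dy":0,"dz":3,"wx":0,"wy":0,"wz":-0.175,"claw":100},{"dx":0,"dy":0,"dz":3,"wx":0,"wy":0,"wz":-0.175,"claw":100},{"dx":0,"dy":0,"dz":3,"wx":0,"wy":0,"wz":-0.173,"claw":100},{"dx":0,"dy":0,"dz":3,"wx":0,"wy":0,"wz":0,"claw":100},{"dx":0,"dy":0,"dz":1.5,"wx":0,"wy":0,"wz":0,"claw":100}]'
python3 -m handwheel '[{"dx":0,"dy":0,"dz":0,"wx":0,"wy":0,"wz":0,"claw":40},{"dx":0,"dy":0,"dz":0,"wx":0,"wy":0,"wz":0,"claw":30},{"dx":0,"dy":0,"dz":0,"wx":0,"wy":0,"wz":0,"claw":30},{"dx":0,"dy":0,"dz":0,"wx":0,"wy":0,"wz":0,"claw":30},{"dx":0,"dy":0,"dz":0,"wx":0,"wy":0,"wz":0,"claw":30}]' 25
```

```text
clock: 5.18
position: [0.4772, 0.0114, 0.0651]
tool_rot: [-3.141, -0.001, 2.658]
force: [-0.3, -0.5, 0.4]
grip_width: 0.0856
finger_force: 0.0
clock: 5.8
position: [0.4781, 0.0115, 0.0673]
tool_rot: [3.141, 0.001, 2.659]
force: [-2.1, 0.6, 9.2]
grip_width: 0.051
finger_force: 26.4
```

```bash
python3 -m handwheel '[{"dx":0,"dy":0,"dz":-3,"wx":0,"wy":0,"wz":0,"claw":30},{"dx":0,"dy":0,"dz":-4,"wx":0,"wy":0,"wz":0,"claw":30},{"dx":2.54,"dy":4.35,"dz":-3,"wx":0,"wy":0,"wz":0,"claw":30},{"dx":2.54,"dy":4.35,"dz":0,"wx":0,"wy":0,"wz":0,"claw":30},{"dx":2.54,"dy":4.35,"dz":0,"wx":0,"wy":0,"wz":0,"claw":30},{"dx":2.54,"dy":4.35,"dz":0,"wx":0,"wy":0,"wz":0,"claw":30},{"dx":2.54,"dy":4.35,"dz":0,"wx":0,"wy":0,"wz":0,"claw":30},{"dx":2.54,"dy":4.35,"dz":0,"wx":0,"wy":0,"wz":0,"claw":30}]'
python3 -m handwheel '[{"dx":0,"dy":0,"dz":0,"wx":0,"wy":0,"wz":0.16,"claw":30},{"dx":0,"dy":0,"dz":0,"wx":0,"wy":0,"wz":0.16,"claw":30},{"dx":0,"dy":0,"dz":0,"wx":0,"wy":0,"wz":0.16,"claw":30},{"dx":0,"dy":0,"dz":0,"wx":0,"wy":0,"wz":0.16,"claw":30},{"dx":0,"dy":0,"dz":0,"wx":0,"wy":0,"wz":0.16,"claw":30},{"dx":0,"dy":0,"dz":0,"wx":0,"wy":0,"wz":0,"claw":30}]'
python3 -c "
from h import *
rel(.464,.3135,.0125,1.85)"
```

```text
clock: 6.8
position: [0.4638, 0.3148, 0.167]
tool_rot: [3.141, 0.001, 2.658]
force: [0.7, -0.1, -0.3]
grip_width: 0.051
finger_force: 27.2
clock: 7.55
position: [0.4638, 0.3134, 0.167]
tool_rot: [3.141, 0.0, 1.86]
force: [0.3, -0.2, -0.9]
grip_width: 0.051
finger_force: 27.2
from [0.4638 0.3134 0.167 ] [3.141 0.    1.86 ] dx 0.00 dy 0.02 dz 15.45 cm (before turn), wz 0.010 | w 0.051 t 7.55 F [ 0.3 -0.2 -0.9]
```

```bash
python3 -m handwheel '[{"dx":0,"dy":0,"dz":5,"wx":0,"wy":0,"wz":0,"claw":30},{"dx":0,"dy":0,"dz":5,"wx":0,"wy":0,"wz":0,"claw":30},{"dx":0,"dy":0,"dz":3.5,"wx":0,"wy":0,"wz":0,"claw":30},{"dx":0,"dy":0,"dz":1.9,"wx":0,"wy":0,"wz":0,"claw":30},{"dx":0,"dy":0,"dz":0,"wx":0,"wy":0,"wz":0,"claw":30},{"dx":0,"dy":0,"dz":0,"wx":0,"wy":0,"wz":0,"claw":75},{"dx":0,"dy":0,"dz":0,"wx":0,"wy":0,"wz":0,"claw":75}]'
python3 -m handwheel '[{"dx":0,"dy":0,"dz":-2,"wx":0,"wy":0,"wz":0,"claw":75},{"dx":0,"dy":0,"dz":-6,"wx":0,"wy":0,"wz":0,"claw":75},{"dx":0,"dy":0,"dz":-6,"wx":0,"wy":0,"wz":0,"claw":75},{"dx":-5.26,"dy":-1.96,"dz":0,"wx":0,"wy":0,"wz":0,"claw":75},{"dx":-5.26,"dy":-1.96,"dz":0,"wx":0,"wy":0,"wz":0,"claw":75},{"dx":-5.26,"dy":-1.96,"dz":0,"wx":0,"wy":0,"wz":0,"claw":75},{"dx":-5.26,"dy":-1.96,"dz":0,"wx":0,"wy":0,"wz":0,"claw":75},{"dx":-5.26,"dy":-1.96,"dz":0,"wx":0,"wy":0,"wz":0,"claw":75}]'
python3 -m handwheel '[{"dx":-5.26,"dy":-1.96,"dz":0,"wx":0,"wy":0,"wz":0,"claw":75},{"dx":-5.26,"dy":-1.96,"dz":0,"wx":0,"wy":0,"wz":0,"claw":75},{"dx":-5.26,"dy":-1.96,"dz":0,"wx":0,"wy":0,"wz":0,"claw":75},{"dx":-5.26,"dy":-1.96,"dz":0,"wx":0,"wy":0,"wz":0,"claw":75},{"dx":-5.26,"dy":-1.96,"dz":0,"wx":0,"wy":0,"wz":0,"claw":75},{"dx":-5.26,"dy":-1.96,"dz":0,"wx":0,"wy":0,"wz":0,"claw":75},{"dx":0,"dy":0,"dz":0,"wx":0,"wy":0,"wz":0.18,"claw":75},{"dx":0,"dy":0,"dz":0,"wx":0,"wy":0,"wz":0.18,"claw":75}]'
python3 -m handwheel '[{"dx":0,"dy":0,"dz":0,"wx":0,"wy":0,"wz":0.18,"claw":75},{"dx":0,"dy":0,"dz":0,"wx":0,"wy":0,"wz":0.18,"claw":75},{"dx":0,"dy":0,"dz":0,"wx":0,"wy":0,"wz":0.18,"claw":75},{"dx":0,"dy":0,"dz":0,"wx":0,"wy":0,"wz":0.18,"claw":75},{"dx":0,"dy":0,"dz":0,"wx":0,"wy":0,"wz":0.18,"claw":75},{"dx":0,"dy":0,"dz":0,"wx":0,"wy":0,"wz":0.18,"claw":75},{"dx":0,"dy":0,"dz":0,"wx":0,"wy":0,"wz":0.18,"claw":75},{"dx":0,"dy":0,"dz":0,"wx":0,"wy":0,"wz":0.18,"claw":60}]'
python3 - <<'E'
from h import *
rel(.422,-.303,.065,-.026);print(monitor.observe()['qpos'])
T=Cam('top');S=Cam('side')
cv2.imwrite('pics/a1.png',np.hstack([cv2.resize(c.im[y:y+190,x:x+200],None,fx=2,fy=2,interpolation=2) for c,x,y in((T,110,130),(S,150,140))]))
print(rect(T,'drops_carton',.022),rect(S,'drops_carton',.022))
h=[dark(T.im,u) for u in [(233.1,207.2),(272.1,212.1),(230,230.7),(269.3,235.5)]];print(T.at(h,.06), T.at(dark(T.im,np.mean(h,0),4),.06))
E
```

```text
clock: 8.43
position: [0.4643, 0.3136, 0.0132]
tool_rot: [3.14, -0.0, 1.859]
force: [0.4, -0.0, 0.9]
grip_width: 0.0639
finger_force: 0.0
clock: 9.43
position: [0.4443, 0.0316, 0.1538]
tool_rot: [3.14, 0.001, 1.859]
force: [1.0, -0.4, 0.1]
grip_width: 0.064
finger_force: 0.0
clock: 10.42
position: [0.4212, -0.3033, 0.1537]
tool_rot: [3.14, 0.0, 1.492]
force: [-0.5, 0.2, -0.0]
grip_width: 0.0635
finger_force: 0.0
clock: 11.42
position: [0.4217, -0.3023, 0.1538]
tool_rot: [-3.141, -0.002, 0.053]
force: [-0.1, -0.1, -0.0]
grip_width: 0.0515
finger_force: 0.0
from [ 0.4217 -0.3023  0.1538] [-3.141e+00 -2.000e-03  5.300e-02] dx 0.03 dy 0.07 dz 8.88 cm (before turn), wz 0.079 | w 0.0515 t 11.425 F [-0.1 -0.1 -0. ]
[ 0.54420586  0.458639   -0.0469878   1.95114486  0.02931378  0.73104217
 -1.03706188]
(0.72, array([463.1, 312.9]), array([54.9, 88.1]), 15.452359199523926) (0.76, array([467.2, 298.2]), array([118.3,  56.7]), 88.65470123291016)
[[ 0.52534927  0.06209126]
 [ 0.50999058 -0.05635933]
 [ 0.45520164  0.07222073]
 [ 0.43896822 -0.0464584 ]] [[0.48258595 0.00757463]]
```

View pics/a1.png

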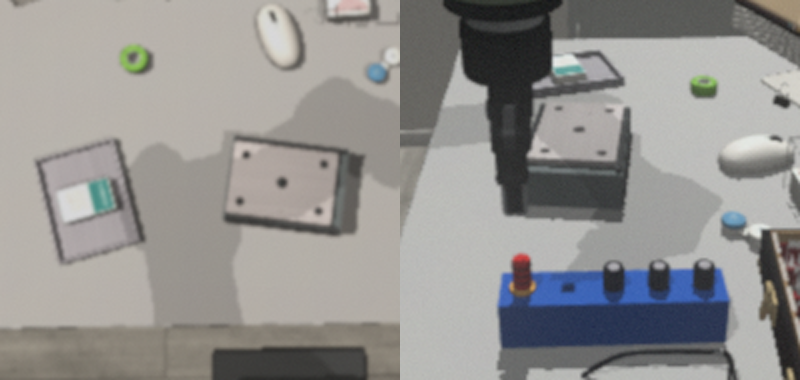

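The carton lies flat in the tray (top crop (88,198)). The pin and three bolts still stand in the rack.

```bash
python3 -m handwheel '[{"dx":0.03,"dy":0.07,"dz":0,"wx":0,"wy":0,"wz":0.079,"claw":60},{"dx":0,"dy":0,"dz":3.4,"wx":0,"wy":0,"wz":0,"claw":60},{"dx":0,"dy":0,"dz":3,"wx":0,"wy":0,"wz":0,"claw":60},{"dx":0,"dy":0,"dz":2,"wx":0,"wy":0,"wz":0,"claw":60},{"dx":0,"dy":0,"dz":1,"wx":0,"wy":0,"wz":0,"claw":60},{"dx":0,"dy":0,"dz":0,"wx":0,"wy":0,"wz":0,"claw":60}]'
python3 -m handwheel '[{"dx":0,"dy":0,"dz":0,"wx":0,"wy":0,"wz":0,"claw":30},{"dx":0,"dy":0,"dz":0,"wx":0,"wy":0,"wz":0,"claw":5},{"dx":0,"dy":0,"dz":0,"wx":0,"wy":0,"wz":0,"claw":5},{"dx":0,"dy":0,"dz":0,"wx":0,"wy":0,"wz":0,"claw":5},{"dx":0,"dy":0,"dz":0,"wx":0,"wy":0,"wz":0,"claw":5},{"dx":0,"dy":0,"dz":0,"wx":0,"wy":0,"wz":0,"claw":5}]' 60
```

```text
clock: 12.38
position: [0.4216, -0.3033, 0.0583]
tool_rot: [-3.141, 0.0, -0.019]
force: [0.2, 0.3, 0.9]
grip_width: 0.0513
finger_force: 0.0
clock: 13.12
position: [0.4221, -0.3036, 0.0592]
tool_rot: [3.141, -0.001, -0.02]
force: [-1.8, 0.6, 9.0]
grip_width: 0.0163
finger_force: 58.3
```

```bash
python3 -m handwheel '[{"dx":0,"dy":0,"dz":-3,"wx":0,"wy":0,"wz":0,"claw":5},{"dx":0,"dy":0,"dz":-5,"wx":0,"wy":0,"wz":0,"claw":5},{"dx":0.9,"dy":-5.15,"dz":-1,"wx":0,"wy":0,"wz":0,"claw":5},{"dx":0.9,"dy":-5.15,"dz":0,"wx":0,"wy":0,"wz":0,"claw":5},{"dx":0.9,"dy":-5.15,"dz":0,"wx":0,"wy":0,"wz":0,"claw":5},{"dx":0.9,"dy":-5.15,"dz":0,"wx":0,"wy":0,"wz":0,"claw":5},{"dx":0.9,"dy":-5.15,"dz":0,"wx":0,"wy":0,"wz":0,"claw":5},{"dx":0.9,"dy":-5.15,"dz":0,"wx":0,"wy":0,"wz":0,"claw":5}]'
python3 -m handwheel '[{"dx":0,"dy":0,"dz":0,"wx":0,"wy":0,"wz":0.118,"claw":5},{"dx":0,"dy":0,"dz":2.5,"wx":0,"wy":0,"wz":0,"claw":5},{"dx":0,"dy":0,"dz":0,"wx":0,"wy":0,"wz":0,"claw":5}]'
python3 - <<'E'
from h import *
rel(.482,.0045,.12,-.138)
S=Cam('side');T=Cam('top')
cv2.imwrite('pics/b1.png',np.hstack([cv2.resize(c.im[y:y+75,x:x+65],None,fx=6,fy=6,interpolation=2) for c,x,y in((T,220,180),(S,200,155))]))
print(S.px([[.4825,.0078,.06],[.4817,.0023,.06]]),T.px([[.4825,.0078,.06]]))
E
```

```text
clock: 14.12
position: [0.4822, 0.0062, 0.1488]
tool_rot: [-3.142, -0.001, -0.02]
force: [1.4, -1.1, -0.7]
grip_width: 0.0166
finger_force: 59.9
clock: 14.5
position: [0.4811, 0.0046, 0.1227]
tool_rot: [3.141, 0.002, -0.138]
force: [0.3, 0.0, -0.3]
grip_width: 0.0159
finger_force: 59.9
from [0.4811 0.0046 0.1227] [ 3.141e+00  2.000e-03 -1.380e-01] dx 0.09 dy -0.01 dz 0.27 cm (before turn), wz 0.000 | w 0.0159 t 14.5 F [ 0.3  0.  -0.3]
[[239.49642601 204.03465204]
 [239.23046559 205.01503115]] [[250.63748318 220.87572084]]
```

View pics/b1.png

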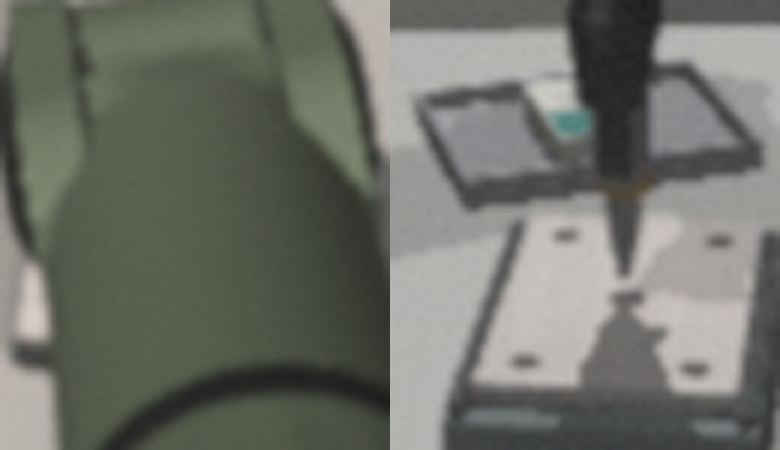

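The side view shows the pin hanging upright, with its tip at (239.0,201.2) just above the middle hole at (239.5,204.5). That agrees with the calibration to about 1 mm.

```bash
python3 -m handwheel '[{"dx":0.09,"dy":-0.13,"dz":0,"wx":0,"wy":0,"wz":0,"claw":5},{"dx":0,"dy":0,"dz":1,"wx":0,"wy":0,"wz":0,"claw":5},{"dx":0,"dy":0,"dz":0.8,"wx":0,"wy":0,"wz":0,"claw":5},{"dx":0,"dy":0,"dz":0.4,"wx":0,"wy":0,"wz":0,"claw":5},{"dx":0,"dy":0,"dz":0.4,"wx":0,"wy":0,"wz":0,"claw":5},{"dx":0,"dy":0,"dz":0,"wx":0,"wy":0,"wz":0,"claw":5}]' 80
python3 -c "
from h import *
rel(.4817,.0023,.0672,-.138)"
```

```text
clock: 15.35
position: [0.4829, 0.0056, 0.097]
tool_rot: [3.141, 0.0, -0.138]
force: [-0.4, -0.0, -1.1]
grip_width: 0.0156
finger_force: 78.0
from [0.4829 0.0056 0.097 ] [ 3.141  0.    -0.138] dx -0.07 dy 0.35 dz 2.98 cm (before turn), wz -0.000 | w 0.0156 t 15.35 F [-0.4 -0.  -1.1]
```

```bash
python3 -m handwheel '[{"dx":-0.03,"dy":0,"dz":0.5,"wx":0,"wy":0,"wz":0,"claw":5},{"dx":0,"dy":0.1,"dz":0.3,"wx":0,"wy":0,"wz":0,"claw":5},{"dx":0,"dy":0.1,"dz":0.2,"wx":0,"wy":0,"wz":0,"claw":5},{"dx":0,"dy":0.1,"dz":0.2,"wx":0,"wy":0,"wz":0,"claw":5},{"dx":0,"dy":0,"dz":0.2,"wx":0,"wy":0,"wz":0,"claw":5},{"dx":0,"dy":0,"dz":0,"wx":0,"wy":0,"wz":0,"claw":5}]'
python3 -c "
from h import *
rel(.4817,.0023,.0672,-.138)"
```

```text
clock: 16.1
position: [0.4823, 0.003, 0.0832]
tool_rot: [-3.141, 0.0, -0.138]
force: [-0.6, 1.0, -0.9]
grip_width: 0.016
finger_force: 79.0
from [0.4823 0.003  0.0832] [-3.141  0.    -0.138] dx -0.05 dy 0.07 dz 1.60 cm (before turn), wz 0.000 | w 0.016 t 16.1 F [-0.6  1.  -0.9]
```

```bash
python3 -m handwheel '[{"dx":0,"dy":0.05,"dz":0.3,"wx":0,"wy":0,"wz":0,"claw":5},{"dx":0,"dy":0,"dz":0.3,"wx":0,"wy":0,"wz":0,"claw":5},{"dx":0,"dy":0,"dz":0,"wx":0,"wy":0,"wz":0,"claw":5}]'
python3 -m handwheel '[{"dx":0,"dy":0,"dz":0.3,"wx":0,"wy":0,"wz":0,"claw":5},{"dx":0,"dy":0,"dz":0,"wx":0,"wy":0,"wz":0,"claw":5}]'
```

```text
clock: 16.48
position: [0.4819, 0.002, 0.0769]
tool_rot: [3.141, 0.001, -0.138]
force: [-0.6, -0.6, -3.2]
grip_width: 0.0158
finger_force: 78.6
clock: 16.73
position: [0.4817, 0.0018, 0.0739]
tool_rot: [3.141, 0.001, -0.139]
force: [-1.6, -3.0, -4.5]
grip_width: 0.0159
finger_force: 78.1
```

```bash
python3 -m handwheel '[{"dx":-0.03,"dy":0.05,"dz":0.2,"wx":0,"wy":0,"wz":0,"claw":5},{"dx":0,"dy":0,"dz":0.2,"wx":0,"wy":0,"wz":0,"claw":5},{"dx":0,"dy":0,"dz":0,"wx":0,"wy":0,"wz":0,"claw":5}]'
python3 -m handwheel '[{"dx":0,"dy":0,"dz":0.2,"wx":0,"wy":0,"wz":0,"claw":5},{"dx":0,"dy":0,"dz":0.1,"wx":0,"wy":0,"wz":0,"claw":5},{"dx":0,"dy":0,"dz":0,"wx":0,"wy":0,"wz":0,"claw":5}]'
```

```text
clock: 17.1
position: [0.4817, 0.0016, 0.0702]
tool_rot: [3.141, 0.0, -0.138]
force: [-2.8, -1.8, -0.6]
grip_width: 0.0159
finger_force: 78.8
clock: 17.48
position: [0.4817, 0.0016, 0.0673]
tool_rot: [3.141, 0.0, -0.138]
force: [-4.3, -2.2, 5.9]
grip_width: 0.0152
finger_force: 79.7
```

```bash
python3 -m handwheel '[{"dx":-0.03,"dy":0.03,"dz":0.1,"wx":0,"wy":0,"wz":0,"claw":5},{"dx":0,"dy":0,"dz":0.1,"wx":0,"wy":0,"wz":0,"claw":5},{"dx":0,"dy":0,"dz":0,"wx":0,"wy":0,"wz":0,"claw":5}]'
python3 -m handwheel '[{"dx":0,"dy":0,"dz":0.1,"wx":0,"wy":0,"wz":0,"claw":5},{"dx":0,"dy":0,"dz":0,"wx":0,"wy":0,"wz":0,"claw":5}]'
```

```text
clock: 17.85
position: [0.4818, 0.0016, 0.067]
tool_rot: [-3.141, -0.001, -0.138]
force: [-16.0, -0.3, 52.7]
grip_width: 0.0157
finger_force: 85.4
clock: 18.1
position: [0.4819, 0.0016, 0.0668]
tool_rot: [-3.141, -0.002, -0.139]
force: [-22.4, -0.0, 78.1]
grip_width: 0.0157
finger_force: 88.4
```

```bash
python3 -m handwheel '[{"dx":0,"dy":0,"dz":-0.28,"wx":0,"wy":0,"wz":0,"claw":5},{"dx":0,"dy":0,"dz":0,"wx":0,"wy":0,"wz":0,"claw":55},{"dx":0,"dy":0,"dz":0,"wx":0,"wy":0,"wz":0,"claw":55},{"dx":0,"dy":0,"dz":0,"wx":0,"wy":0,"wz":0,"claw":55},{"dx":0,"dy":0,"dz":-2,"wx":0,"wy":0,"wz":0,"claw":55},{"dx":0,"dy":0,"dz":-6,"wx":0,"wy":0,"wz":0,"claw":55}]'
python3 -m handwheel '[{"dx":1.175,"dy":5.02,"dz":-1,"wx":0,"wy":0,"wz":0,"claw":55},{"dx":1.175,"dy":5.02,"dz":0,"wx":0,"wy":0,"wz":0,"claw":55},{"dx":1.175,"dy":5.02,"dz":0,"wx":0,"wy":0,"wz":0,"claw":55},{"dx":1.175,"dy":5.02,"dz":0,"wx":0,"wy":0,"wz":0,"claw":55},{"dx":1.175,"dy":5.02,"dz":0,"wx":0,"wy":0,"wz":0,"claw":55},{"dx":1.175,"dy":5.02,"dz":0,"wx":0,"wy":0,"wz":0,"claw":55},{"dx":0,"dy":0,"dz":0,"wx":0,"wy":0,"wz":-0.112,"claw":55},{"dx":0,"dy":0,"dz":0,"wx":0,"wy":0,"wz":0,"claw":55}]'
python3 - <<'E'
from h import *
rel(.5103,-.3065,.056,-.026)
T=Cam('top');S=Cam('side')
h=[dark(T.im,u) for u in [(233.5,208.5),(272.5,213.5),(230.5,232),(269.8,236.9)]];A=T.at(h,.06);print(h,A,A.mean(0))
cv2.imwrite('pics/c1.png',np.hstack([cv2.resize(c.im[y:y+75,x:x+65],None,fx=6,fy=6,interpolation=2) for c,x,y in((T,220,185),(S,200,175))]))
E
```

```text
clock: 18.85
position: [0.4802, 0.0015, 0.1461]
tool_rot: [3.141, 0.005, -0.138]
force: [1.4, -0.8, 1.2]
grip_width: 0.0471
finger_force: 0.0
clock: 19.85
position: [0.5096, -0.3067, 0.1566]
tool_rot: [-3.141, 0.0, -0.027]
force: [-0.5, 0.1, -0.3]
grip_width: 0.0468
finger_force: 0.0
from [ 0.5096 -0.3067  0.1566] [-3.141  0.    -0.027] dx 0.07 dy -0.02 dz 10.06 cm (before turn), wz -0.001 | w 0.0468 t 19.85 F [-0.5  0.1 -0.3]
[array([234.34363636, 206.83272727]), array([273.29725086, 211.64089347]), array([231.18217054, 230.23837209]), array([270.53003003, 235.13063063])] [[ 0.52620448  0.0571233 ]
 [ 0.50985913 -0.06167823]
 [ 0.45486002  0.06699101]
 [ 0.4385202  -0.0518136 ]] [0.48236096 0.00265562]
```

View pics/c1.png

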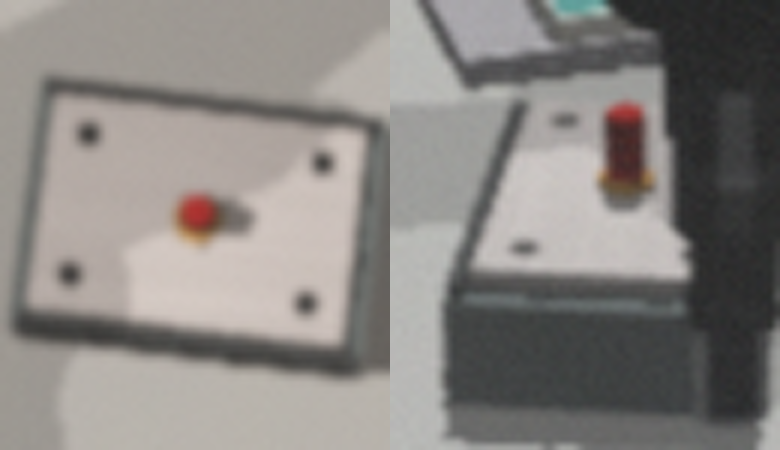

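The pin stands home in the plate at top crop (197,213), with its collar on the plate. All four corner holes are clear and sit about 5.2 mm from where they were.

```bash
python3 -m handwheel '[{"dx":0.03,"dy":0.03,"dz":4,"wx":0,"wy":0,"wz":0,"claw":55},{"dx":0,"dy":0,"dz":3,"wx":0,"wy":0,"wz":0,"claw":55},{"dx":0,"dy":0,"dz":2,"wx":0,"wy":0,"wz":0,"claw":55},{"dx":0,"dy":0,"dz":1,"wx":0,"wy":0,"wz":0,"claw":30},{"dx":0,"dy":0,"dz":0,"wx":0,"wy":0,"wz":0,"claw":5},{"dx":0,"dy":0,"dz":0,"wx":0,"wy":0,"wz":0,"claw":5},{"dx":0,"dy":0,"dz":0,"wx":0,"wy":0,"wz":0,"claw":5},{"dx":0,"dy":0,"dz":0,"wx":0,"wy":0,"wz":0,"claw":5}]' 60
python3 -m handwheel '[{"dx":0,"dy":0,"dz":-2,"wx":0,"wy":0,"wz":0,"claw":5},{"dx":0,"dy":0,"dz":-4,"wx":0,"wy":0,"wz":0,"claw":5},{"dx":0,"dy":0,"dz":-3,"wx":0,"wy":0,"wz":0,"claw":5},{"dx":0,"dy":0,"dz":0,"wx":0,"wy":0,"wz":0,"claw":5}]'
python3 -c "
from h import *
rel(.4377,-.0528,.110,-.138)"
```

```text
clock: 20.95
position: [0.5103, -0.307, 0.0575]
tool_rot: [3.141, -0.001, -0.026]
force: [-0.1, -0.4, -0.1]
grip_width: 0.0178
finger_force: 58.6
clock: 21.45
position: [0.5111, -0.3075, 0.1495]
tool_rot: [3.14, -0.004, -0.027]
force: [0.2, -1.8, -1.1]
grip_width: 0.0177
finger_force: 58.6
from [ 0.5111 -0.3075  0.1495] [ 3.14  -0.004 -0.027] dx -8.02 dy -25.26 dz 3.95 cm (before turn), wz 0.111 | w 0.0177 t 21.45 F [ 0.2 -1.8 -1.1]
```

```bash
python3 -m handwheel '[{"dx":-1.6,"dy":-5.05,"dz":0,"wx":0,"wy":0,"wz":0,"claw":5},{"dx":-1.6,"dy":-5.05,"dz":0,"wx":0,"wy":0,"wz":0,"claw":5},{"dx":-1.6,"dy":-5.05,"dz":0,"wx":0,"wy":0,"wz":0,"claw":5},{"dx":-1.6,"dy":-5.05,"dz":0,"wx":0,"wy":0,"wz":0,"claw":5},{"dx":-1.6,"dy":-5.05,"dz":0,"wx":0,"wy":0,"wz":0,"claw":5},{"dx":0,"dy":0,"dz":2,"wx":0,"wy":0,"wz":0.111,"claw":5},{"dx":0,"dy":0,"dz":2,"wx":0,"wy":0,"wz":0,"claw":5},{"dx":0,"dy":0,"dz":0,"wx":0,"wy":0,"wz":0,"claw":5}]'
python3 - <<'E'
from h import *
rel(.4377,-.0528,.0655,-.138)
S=Cam('side')
cv2.imwrite('pics/d1.png',cv2.resize(S.im[165:240,195:275],None,fx=7,fy=7,interpolation=2))
E
```

```text
clock: 22.45
position: [0.4358, -0.0522, 0.1059]
tool_rot: [3.141, 0.003, -0.137]
force: [-0.6, 0.6, -0.4]
grip_width: 0.0178
finger_force: 58.8
from [ 0.4358 -0.0522  0.1059] [ 3.141e+00  3.000e-03 -1.370e-01] dx 0.20 dy 0.04 dz 4.04 cm (before turn), wz 0.001 | w 0.0178 t 22.45 F [-0.6  0.6 -0.4]
```

View pics/d1.png

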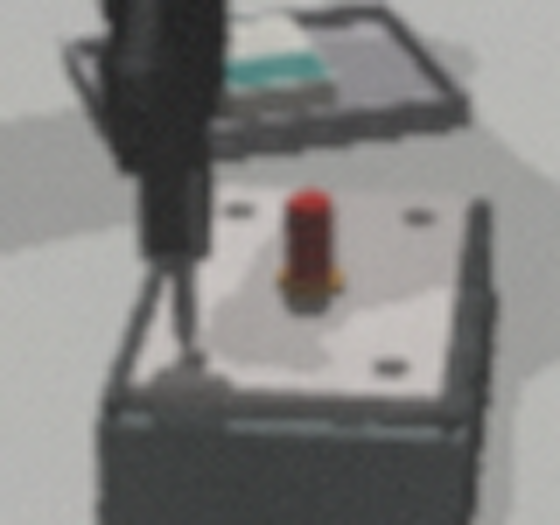

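The bolt is held with its tip at (188,345) in the crop, almost over hole a at (192,356). That leaves about 1 mm to go in +x.

```bash
python3 -m handwheel '[{"dx":0.13,"dy":0.04,"dz":0.3,"wx":0,"wy":0,"wz":0,"claw":5},{"dx":0,"dy":0,"dz":0.6,"wx":0,"wy":0,"wz":0,"claw":5},{"dx":0,"dy":0,"dz":0,"wx":0,"wy":0,"wz":0,"claw":5}]'
python3 -m handwheel '[{"dx":0,"dy":0,"dz":0.6,"wx":0,"wy":0,"wz":0,"claw":5},{"dx":0,"dy":0,"dz":0.4,"wx":0,"wy":0,"wz":0,"claw":5},{"dx":0,"dy":0,"dz":0,"wx":0,"wy":0,"wz":0,"claw":5}]'
```

```text
clock: 22.88
position: [0.4379, -0.053, 0.0979]
tool_rot: [-3.142, 0.0, -0.137]
force: [0.1, 0.5, 0.3]
grip_width: 0.0179
finger_force: 58.8
clock: 23.25
position: [0.4378, -0.0529, 0.0877]
tool_rot: [3.142, 0.001, -0.137]
force: [-0.6, -0.2, 0.2]
grip_width: 0.0178
finger_force: 58.8
```

Tip is well inside with no force; continue.

```bash
python3 -m handwheel '[{"dx":0,"dy":0,"dz":0.6,"wx":0,"wy":0,"wz":0,"claw":5},{"dx":0,"dy":0,"dz":0.6,"wx":0,"wy":0,"wz":0,"claw":5},{"dx":0,"dy":0,"dz":0.4,"wx":0,"wy":0,"wz":0,"claw":5},{"dx":0,"dy":0,"dz":0,"wx":0,"wy":0,"wz":0,"claw":5}]'
python3 -m handwheel '[{"dx":0,"dy":0,"dz":0.3,"wx":0,"wy":0,"wz":0,"claw":5},{"dx":0,"dy":0,"dz":0.2,"wx":0,"wy":0,"wz":0,"claw":5},{"dx":0,"dy":0,"dz":0.1,"wx":0,"wy":0,"wz":0,"claw":5},{"dx":0,"dy":0,"dz":0,"wx":0,"wy":0,"wz":0,"claw":5}]'
```

```text
clock: 23.75
position: [0.4378, -0.0529, 0.0717]
tool_rot: [3.142, 0.001, -0.137]
force: [0.7, 0.1, -0.9]
grip_width: 0.0181
finger_force: 58.8
clock: 24.25
position: [0.438, -0.0529, 0.066]
tool_rot: [-3.142, 0.0, -0.137]
force: [0.7, 0.1, -0.6]
grip_width: 0.0178
finger_force: 58.8
```

```bash
python3 -m handwheel '[{"dx":0,"dy":0,"dz":0.1,"wx":0,"wy":0,"wz":0,"claw":5},{"dx":0,"dy":0,"dz":0.05,"wx":0,"wy":0,"wz":0,"claw":5},{"dx":0,"dy":0,"dz":0,"wx":0,"wy":0,"wz":0,"claw":5}]'
python3 -m handwheel '[{"dx":0,"dy":0,"dz":0.1,"wx":0,"wy":0,"wz":0,"claw":5},{"dx":0,"dy":0,"dz":0,"wx":0,"wy":0,"wz":0,"claw":5}]'
```

```text
clock: 24.62
position: [0.438, -0.0529, 0.0646]
tool_rot: [3.142, 0.0, -0.137]
force: [0.4, 0.1, 0.3]
grip_width: 0.0181
finger_force: 58.8
clock: 24.88
position: [0.4382, -0.0529, 0.064]
tool_rot: [-3.142, -0.0, -0.137]
force: [-2.5, 0.8, 12.5]
grip_width: 0.0176
finger_force: 60.6
```

```bash
python3 -m handwheel '[{"dx":0,"dy":0,"dz":-0.1,"wx":0,"wy":0,"wz":0,"claw":55},{"dx":0,"dy":0,"dz":0,"wx":0,"wy":0,"wz":0,"claw":55},{"dx":0,"dy":0,"dz":0,"wx":0,"wy":0,"wz":0,"claw":55},{"dx":0,"dy":0,"dz":-3,"wx":0,"wy":0,"wz":0,"claw":55},{"dx":0,"dy":0,"dz":-6,"wx":0,"wy":0,"wz":0,"claw":55},{"dx":3,"dy":4.72,"dz":0,"wx":0,"wy":0,"wz":0,"claw":55},{"dx":3,"dy":4.72,"dz":0,"wx":0,"wy":0,"wz":0,"claw":55},{"dx":3,"dy":4.72,"dz":0,"wx":0,"wy":0,"wz":0,"claw":55}]'
python3 -m handwheel '[{"dx":3,"dy":4.72,"dz":0,"wx":0,"wy":0,"wz":0,"claw":55},{"dx":3,"dy":4.72,"dz":0,"wx":0,"wy":0,"wz":0,"claw":55},{"dx":0,"dy":0,"dz":0,"wx":0,"wy":0,"wz":-0.111,"claw":55},{"dx":0,"dy":0,"dz":0,"wx":0,"wy":0,"wz":0,"claw":55}]'
python3 -c "
from h import *
rel(.5545,-.3075,.057,-.026)
T=Cam('top');S=Cam('side')
cv2.imwrite('pics/e1.png',np.hstack([cv2.resize(c.im[y:y+75,x:x+65],None,fx=6,fy=6,interpolation=2) for c,x,y in((T,220,185),(S,200,175))]))"
```

```text
clock: 25.88
position: [0.5084, -0.2071, 0.1548]
tool_rot: [-3.142, -0.001, -0.137]
force: [0.6, 0.9, 0.3]
grip_width: 0.0471
finger_force: 0.0
clock: 26.38
position: [0.554, -0.3073, 0.154]
tool_rot: [-3.141, 0.001, -0.027]
force: [0.1, 0.2, -0.1]
grip_width: 0.0465
finger_force: 0.0
from [ 0.554  -0.3073  0.154 ] [-3.141e+00  1.000e-03 -2.700e-02] dx 0.05 dy 0.02 dz 9.70 cm (before turn), wz -0.001 | w 0.0465 t 26.375 F [ 0.1  0.2 -0.1]
```

View pics/e1.png

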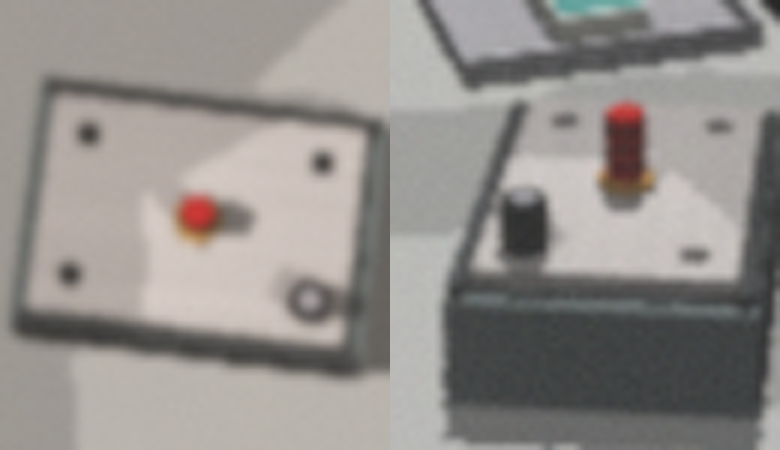

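Bolt seated upright in hole a (top crop (310,300)). Next bolt.

```bash
python3 -m handwheel '[{"dx":0.05,"dy":0.02,"dz":4,"wx":0,"wy":0,"wz":0,"claw":55},{"dx":0,"dy":0,"dz":3,"wx":0,"wy":0,"wz":0,"claw":55},{"dx":0,"dy":0,"dz":2,"wx":0,"wy":0,"wz":0,"claw":55},{"dx":0,"dy":0,"dz":0.7,"wx":0,"wy":0,"wz":0,"claw":30},{"dx":0,"dy":0,"dz":0,"wx":0,"wy":0,"wz":0,"claw":5},{"dx":0,"dy":0,"dz":0,"wx":0,"wy":0,"wz":0,"claw":5},{"dx":0,"dy":0,"dz":0,"wx":0,"wy":0,"wz":0,"claw":5},{"dx":0,"dy":0,"dz":0,"wx":0,"wy":0,"wz":0,"claw":5}]' 60
python3 -m handwheel '[{"dx":0,"dy":0,"dz":-2,"wx":0,"wy":0,"wz":0,"claw":5},{"dx":0,"dy":0,"dz":-4,"wx":0,"wy":0,"wz":0,"claw":5},{"dx":0,"dy":0,"dz":-3,"wx":0,"wy":0,"wz":0,"claw":5},{"dx":0,"dy":0,"dz":0,"wx":0,"wy":0,"wz":0,"claw":5}]'
python3 -c "
from h import *
rel(.5091,-.0628,.110,-.137)"
```

```text
clock: 27.48
position: [0.555, -0.3075, 0.058]
tool_rot: [3.141, -0.001, -0.026]
force: [-0.2, -0.7, -0.7]
grip_width: 0.0179
finger_force: 58.6
clock: 27.98
position: [0.5561, -0.3082, 0.1514]
tool_rot: [3.14, -0.005, -0.027]
force: [-0.0, -0.1, -1.3]
grip_width: 0.0173
finger_force: 58.6
from [ 0.5561 -0.3082  0.1514] [ 3.14  -0.005 -0.027] dx -5.35 dy -24.40 dz 4.14 cm (before turn), wz 0.110 | w 0.0173 t 27.975 F [-0.  -0.1 -1.3]
```

```bash
python3 -m handwheel '[{"dx":-1.06,"dy":-4.87,"dz":0,"wx":0,"wy":0,"wz":0,"claw":5},{"dx":-1.06,"dy":-4.87,"dz":0,"wx":0,"wy":0,"wz":0,"claw":5},{"dx":-1.06,"dy":-4.87,"dz":0,"wx":0,"wy":0,"wz":0,"claw":5},{"dx":-1.06,"dy":-4.87,"dz":0,"wx":0,"wy":0,"wz":0,"claw":5},{"dx":-1.06,"dy":-4.87,"dz":0,"wx":0,"wy":0,"wz":0.11,"claw":5},{"dx":0,"dy":0,"dz":3.8,"wx":0,"wy":0,"wz":0,"claw":5},{"dx":0,"dy":0,"dz":0,"wx":0,"wy":0,"wz":0,"claw":5},{"dx":0,"dy":0,"dz":0,"wx":0,"wy":0,"wz":0,"claw":5}]'
python3 - <<'E'
from h import *
rel(.5091,-.0628,.064,-.137)
S=Cam('side')
cv2.imwrite('pics/f1.png',cv2.resize(S.im[165:240,205:285],None,fx=7,fy=7,interpolation=2))
E
```

```text
clock: 28.98
position: [0.5085, -0.0633, 0.1104]
tool_rot: [3.141, -0.0, -0.137]
force: [-0.5, 0.1, -0.3]
grip_width: 0.0176
finger_force: 58.8
from [ 0.5085 -0.0633  0.1104] [ 3.141 -0.    -0.137] dx 0.05 dy -0.06 dz 4.64 cm (before turn), wz -0.000 | w 0.0176 t 28.975 F [-0.5  0.1 -0.3]
```

View pics/f1.png

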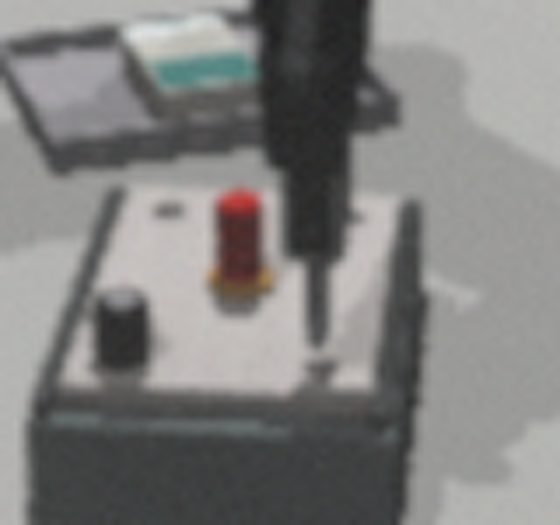

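Bolt 2's tip at (317,345) is directly over hole c (320,368) and upright.

```bash
python3 -m handwheel '[{"dx":0.05,"dy":-0.05,"dz":0.5,"wx":0,"wy":0,"wz":0,"claw":5},{"dx":0,"dy":0,"dz":0.8,"wx":0,"wy":0,"wz":0,"claw":5},{"dx":0,"dy":0,"dz":0.4,"wx":0,"wy":0,"wz":0,"claw":5},{"dx":0,"dy":0,"dz":0,"wx":0,"wy":0,"wz":0,"claw":5}]'
python3 -m handwheel '[{"dx":0,"dy":0,"dz":0.6,"wx":0,"wy":0,"wz":0,"claw":5},{"dx":0,"dy":0,"dz":0.4,"wx":0,"wy":0,"wz":0,"claw":5},{"dx":0,"dy":0,"dz":0,"wx":0,"wy":0,"wz":0,"claw":5}]'
```

```text
clock: 29.52
position: [0.5085, -0.0622, 0.0922]
tool_rot: [3.142, 0.001, -0.136]
force: [-0.5, -0.5, -0.7]
grip_width: 0.0178
finger_force: 58.8
clock: 29.9
position: [0.5086, -0.0622, 0.0822]
tool_rot: [3.142, 0.001, -0.136]
force: [-0.2, -0.0, -0.8]
grip_width: 0.0177
finger_force: 58.8
```

```bash
python3 -m handwheel '[{"dx":0,"dy":0,"dz":0.6,"wx":0,"wy":0,"wz":0,"claw":5},{"dx":0,"dy":0,"dz":0.6,"wx":0,"wy":0,"wz":0,"claw":5},{"dx":0,"dy":0,"dz":0.3,"wx":0,"wy":0,"wz":0,"claw":5},{"dx":0,"dy":0,"dz":0.1,"wx":0,"wy":0,"wz":0,"claw":5},{"dx":0,"dy":0,"dz":0,"wx":0,"wy":0,"wz":0,"claw":5}]'
python3 -m handwheel '[{"dx":0,"dy":0,"dz":0.1,"wx":0,"wy":0,"wz":0,"claw":5},{"dx":0,"dy":0,"dz":0.1,"wx":0,"wy":0,"wz":0,"claw":5},{"dx":0,"dy":0,"dz":0,"wx":0,"wy":0,"wz":0,"claw":5}]'
```

```text
clock: 30.52
position: [0.5088, -0.0622, 0.0666]
tool_rot: [-3.142, 0.0, -0.136]
force: [0.1, -0.3, -0.9]
grip_width: 0.0175
finger_force: 58.8
clock: 30.9
position: [0.509, -0.0622, 0.0651]
tool_rot: [-3.142, -0.001, -0.136]
force: [-3.0, 0.7, 10.8]
grip_width: 0.0177
finger_force: 60.4
```

```bash
python3 -m handwheel '[{"dx":0,"dy":0,"dz":0.08,"wx":0,"wy":0,"wz":0,"claw":5},{"dx":0,"dy":0,"dz":0,"wx":0,"wy":0,"wz":0,"claw":5}]'
python3 -m handwheel '[{"dx":0,"dy":0,"dz":-0.15,"wx":0,"wy":0,"wz":0,"claw":55},{"dx":0,"dy":0,"dz":0,"wx":0,"wy":0,"wz":0,"claw":55},{"dx":0,"dy":0,"dz":0,"wx":0,"wy":0,"wz":0,"claw":55},{"dx":0,"dy":0,"dz":-3,"wx":0,"wy":0,"wz":0,"claw":55},{"dx":0,"dy":0,"dz":-6,"wx":0,"wy":0,"wz":0,"claw":55},{"dx":2.44,"dy":4.64,"dz":0,"wx":0,"wy":0,"wz":0,"claw":55},{"dx":2.44,"dy":4.64,"dz":0,"wx":0,"wy":0,"wz":0,"claw":55},{"dx":2.44,"dy":4.64,"dz":0,"wx":0,"wy":0,"wz":0,"claw":55}]'
python3 -m handwheel '[{"dx":2.44,"dy":4.64,"dz":0,"wx":0,"wy":0,"wz":0,"claw":55},{"dx":2.44,"dy":4.64,"dz":0,"wx":0,"wy":0,"wz":-0.11,"claw":55},{"dx":0,"dy":0,"dz":0,"wx":0,"wy":0,"wz":0,"claw":55},{"dx":0,"dy":0,"dz":0,"wx":0,"wy":0,"wz":0,"claw":55}]'
python3 -c "
from h import *
rel(.598,-.3085,.058,-.026)"
```

```text
clock: 31.15
position: [0.5091, -0.0622, 0.0649]
tool_rot: [-3.141, -0.001, -0.136]
force: [-7.6, 1.4, 27.7]
grip_width: 0.0176
finger_force: 62.1
clock: 32.15
position: [0.5629, -0.2115, 0.1554]
tool_rot: [-3.142, -0.0, -0.136]
force: [1.6, 0.2, 0.0]
grip_width: 0.0471
finger_force: 0.0
clock: 32.65
position: [0.5979, -0.3081, 0.1547]
tool_rot: [-3.141, 0.001, -0.027]
force: [0.7, 0.9, 0.5]
grip_width: 0.0469
finger_force: 0.0
from [ 0.5979 -0.3081  0.1547] [-3.141e+00  1.000e-03 -2.700e-02] dx 0.01 dy 0.04 dz 9.67 cm (before turn), wz -0.001 | w 0.0469 t 32.65 F [0.7 0.9 0.5]
```

```bash
python3 -m handwheel '[{"dx":0.01,"dy":0.03,"dz":4,"wx":0,"wy":0,"wz":0,"claw":55},{"dx":0,"dy":0,"dz":3,"wx":0,"wy":0,"wz":0,"claw":55},{"dx":0,"dy":0,"dz":2,"wx":0,"wy":0,"wz":0,"claw":55},{"dx":0,"dy":0,"dz":0.7,"wx":0,"wy":0,"wz":0,"claw":30},{"dx":0,"dy":0,"dz":0,"wx":0,"wy":0,"wz":0,"claw":5},{"dx":0,"dy":0,"dz":0,"wx":0,"wy":0,"wz":0,"claw":5},{"dx":0,"dy":0,"dz":0,"wx":0,"wy":0,"wz":0,"claw":5},{"dx":0,"dy":0,"dz":0,"wx":0,"wy":0,"wz":0,"claw":5}]' 60
python3 -m handwheel '[{"dx":0,"dy":0,"dz":-2,"wx":0,"wy":0,"wz":0,"claw":5},{"dx":0,"dy":0,"dz":-4,"wx":0,"wy":0,"wz":0,"claw":5},{"dx":0,"dy":0,"dz":-3,"wx":0,"wy":0,"wz":0,"claw":5},{"dx":0,"dy":0,"dz":0,"wx":0,"wy":0,"wz":0,"claw":5},{"dx":0,"dy":0,"dz":0,"wx":0,"wy":0,"wz":0,"claw":5}]'
python3 -c "
from h import *
rel(.5254,.0563,.110,-.137)"
```

```text
clock: 33.65
position: [0.5984, -0.309, 0.0587]
tool_rot: [3.141, -0.001, -0.026]
force: [-0.7, -1.2, -0.3]
grip_width: 0.0172
finger_force: 58.6
clock: 34.28
position: [0.5981, -0.3089, 0.1487]
tool_rot: [3.142, -0.0, -0.026]
force: [0.3, 0.2, -0.8]
grip_width: 0.0175
finger_force: 58.6
from [ 0.5981 -0.3089  0.1487] [ 3.142 -0.    -0.026] dx -8.23 dy -36.31 dz 3.87 cm (before turn), wz 0.111 | w 0.0175 t 34.275 F [ 0.3  0.2 -0.8]
```

```bash
python3 -m handwheel '[{"dx":-1.18,"dy":-5.19,"dz":0,"wx":0,"wy":0,"wz":0,"claw":5},{"dx":-1.18,"dy":-5.19,"dz":0,"wx":0,"wy":0,"wz":0,"claw":5},{"dx":-1.18,"dy":-5.19,"dz":0,"wx":0,"wy":0,"wz":0,"claw":5},{"dx":-1.18,"dy":-5.19,"dz":0,"wx":0,"wy":0,"wz":0,"claw":5},{"dx":-1.18,"dy":-5.19,"dz":0,"wx":0,"wy":0,"wz":0,"claw":5},{"dx":-1.18,"dy":-5.19,"dz":0,"wx":0,"wy":0,"wz":0,"claw":5},{"dx":-1.18,"dy":-5.19,"dz":0,"wx":0,"wy":0,"wz":0.111,"claw":5},{"dx":0,"dy":0,"dz":0,"wx":0,"wy":0,"wz":0,"claw":5}]'
python3 -m handwheel '[{"dx":0,"dy":0,"dz":2,"wx":0,"wy":0,"wz":0,"claw":5},{"dx":0,"dy":0,"dz":1.5,"wx":0,"wy":0,"wz":0,"claw":5},{"dx":0,"dy":0,"dz":0,"wx":0,"wy":0,"wz":0,"claw":5},{"dx":0,"dy":0,"dz":0,"wx":0,"wy":0,"wz":0,"claw":5}]'
python3 - <<'E'
from h import *
rel(.5254,.0563,.0652,-.137)
S=Cam('side')
cv2.imwrite('pics/g1.png',cv2.resize(S.im[150:235,205:285],None,fx=6.5,fy=6.5,interpolation=2))
E
```

```text
clock: 35.28
position: [0.524, 0.0609, 0.1478]
tool_rot: [-3.141, 0.002, -0.132]
force: [0.3, -0.9, -0.4]
grip_width: 0.0176
finger_force: 58.8
clock: 35.78
position: [0.5254, 0.0561, 0.1135]
tool_rot: [-3.142, -0.0, -0.138]
force: [-0.4, 0.2, -0.7]
grip_width: 0.0177
finger_force: 58.8
from [0.5254 0.0561 0.1135] [-3.142 -0.    -0.138] dx -0.00 dy -0.02 dz 4.83 cm (before turn), wz -0.001 | w 0.0177 t 35.775 F [-0.4  0.2 -0.7]
```

View pics/g1.png

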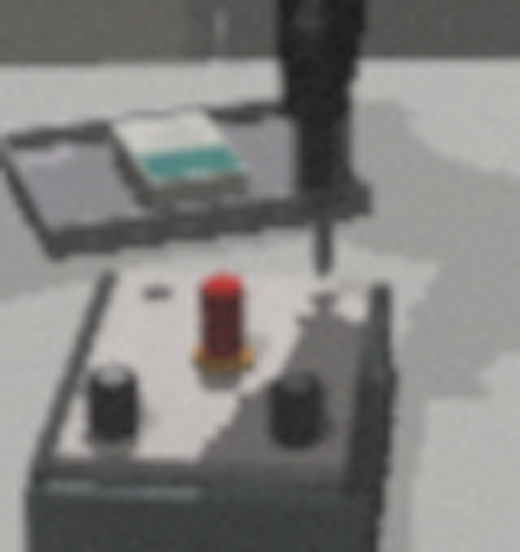

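Both bolts are seated, and the third bolt's tip (324,272) is straight above hole d (325,298).

```bash
python3 -m handwheel '[{"dx":0,"dy":0,"dz":0.8,"wx":0,"wy":0,"wz":0,"claw":5},{"dx":0,"dy":0,"dz":0.8,"wx":0,"wy":0,"wz":0,"claw":5},{"dx":0,"dy":0,"dz":0.4,"wx":0,"wy":0,"wz":0,"claw":5},{"dx":0,"dy":0,"dz":0,"wx":0,"wy":0,"wz":0,"claw":5}]'
python3 -m handwheel '[{"dx":0,"dy":0,"dz":0.6,"wx":0,"wy":0,"wz":0,"claw":5},{"dx":0,"dy":0,"dz":0.4,"wx":0,"wy":0,"wz":0,"claw":5},{"dx":0,"dy":0,"dz":0,"wx":0,"wy":0,"wz":0,"claw":5}]'
```

```text
clock: 36.33
position: [0.525, 0.0564, 0.0929]
tool_rot: [3.141, 0.001, -0.137]
force: [0.1, 0.9, -0.8]
grip_width: 0.0174
finger_force: 58.8
clock: 36.7
position: [0.525, 0.0564, 0.083]
tool_rot: [3.141, 0.001, -0.137]
force: [-0.2, -0.3, -0.8]
grip_width: 0.0177
finger_force: 58.8
```

```bash
python3 -m handwheel '[{"dx":0,"dy":0,"dz":0.6,"wx":0,"wy":0,"wz":0,"claw":5},{"dx":0,"dy":0,"dz":0.6,"wx":0,"wy":0,"wz":0,"claw":5},{"dx":0,"dy":0,"dz":0.3,"wx":0,"wy":0,"wz":0,"claw":5},{"dx":0,"dy":0,"dz":0.1,"wx":0,"wy":0,"wz":0,"claw":5},{"dx":0,"dy":0,"dz":0,"wx":0,"wy":0,"wz":0,"claw":5}]'
python3 -m handwheel '[{"dx":0,"dy":0,"dz":0.1,"wx":0,"wy":0,"wz":0,"claw":5},{"dx":0,"dy":0,"dz":0.1,"wx":0,"wy":0,"wz":0,"claw":5},{"dx":0,"dy":0,"dz":0,"wx":0,"wy":0,"wz":0,"claw":5}]'
```

```text
clock: 37.33
position: [0.5252, 0.0564, 0.0673]
tool_rot: [-3.142, 0.0, -0.137]
force: [-0.2, -0.9, -1.0]
grip_width: 0.0178
finger_force: 58.8
clock: 37.7
position: [0.5254, 0.0565, 0.0658]
tool_rot: [-3.141, -0.001, -0.137]
force: [-2.8, -0.7, 10.3]
grip_width: 0.0178
finger_force: 60.3
```

```bash
python3 -m handwheel '[{"dx":0,"dy":0,"dz":0.08,"wx":0,"wy":0,"wz":0,"claw":5},{"dx":0,"dy":0,"dz":0,"wx":0,"wy":0,"wz":0,"claw":5},{"dx":0,"dy":0,"dz":-0.15,"wx":0,"wy":0,"wz":0,"claw":55},{"dx":0,"dy":0,"dz":0,"wx":0,"wy":0,"wz":0,"claw":55},{"dx":0,"dy":0,"dz":0,"wx":0,"wy":0,"wz":0,"claw":55},{"dx":0,"dy":0,"dz":-3,"wx":0,"wy":0,"wz":0,"claw":55},{"dx":0,"dy":0,"dz":-5,"wx":0,"wy":0,"wz":0,"claw":55}]'
python3 -m handwheel '[{"dx":-1.8,"dy":3.02,"dz":0,"wx":0,"wy":0,"wz":0,"claw":55},{"dx":-1.8,"dy":3.02,"dz":0,"wx":0,"wy":0,"wz":0,"claw":55},{"dx":0,"dy":0,"dz":0,"wx":0,"wy":0,"wz":0,"claw":55},{"dx":0,"dy":0,"dz":0,"wx":0,"wy":0,"wz":0,"claw":55}]'
python3 - <<'E'
from h import *
rel(.4815,.0016,.067,-.137)
S=Cam('side')
cv2.imwrite('pics/i1.png',cv2.resize(S.im[150:235,200:280],None,fx=6.5,fy=6.5,interpolation=2))
E
```

```text
clock: 38.58
position: [0.5242, 0.0563, 0.1457]
tool_rot: [3.141, 0.003, -0.137]
force: [0.2, 0.0, -0.2]
grip_width: 0.0468
finger_force: 0.0
clock: 39.08
position: [0.4817, 0.0019, 0.146]
tool_rot: [-3.141, -0.0, -0.137]
force: [-0.1, 0.9, 0.4]
grip_width: 0.0467
finger_force: 0.0
from [0.4817 0.0019 0.146 ] [-3.141 -0.    -0.137] dx -0.02 dy 0.04 dz 7.90 cm (before turn), wz -0.000 | w 0.0467 t 39.075 F [-0.1  0.9  0.4]
```

View pics/i1.png

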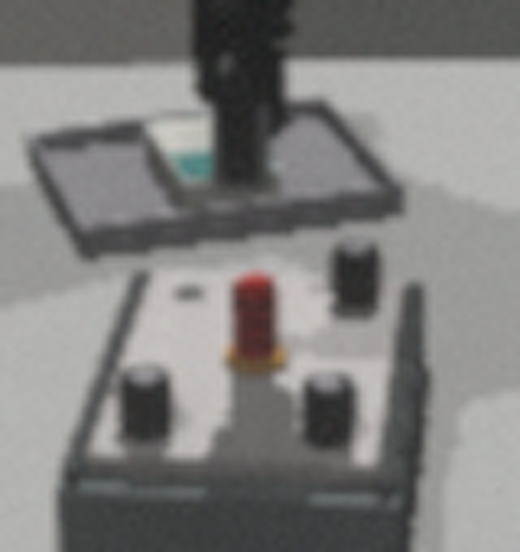

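All three bolts and the pin sit home. Now the pin comes out.

```bash
python3 -m handwheel '[{"dx":0,"dy":0.03,"dz":4,"wx":0,"wy":0,"wz":0,"claw":55},{"dx":0,"dy":0,"dz":2.8,"wx":0,"wy":0,"wz":0,"claw":55},{"dx":0,"dy":0,"dz":1,"wx":0,"wy":0,"wz":0,"claw":30},{"dx":0,"dy":0,"dz":0,"wx":0,"wy":0,"wz":0,"claw":5},{"dx":0,"dy":0,"dz":0,"wx":0,"wy":0,"wz":0,"claw":5},{"dx":0,"dy":0,"dz":0,"wx":0,"wy":0,"wz":0,"claw":5},{"dx":0,"dy":0,"dz":0,"wx":0,"wy":0,"wz":0,"claw":5}]' 60
python3 -m handwheel '[{"dx":0,"dy":0,"dz":-1.5,"wx":0,"wy":0,"wz":0,"claw":5},{"dx":0,"dy":0,"dz":-2,"wx":0,"wy":0,"wz":0,"claw":5},{"dx":0,"dy":0,"dz":-3,"wx":0,"wy":0,"wz":0,"claw":5},{"dx":0,"dy":0,"dz":-2.5,"wx":0,"wy":0,"wz":0,"claw":5},{"dx":0,"dy":0,"dz":0,"wx":0,"wy":0,"wz":0,"claw":5},{"dx":0,"dy":0,"dz":0,"wx":0,"wy":0,"wz":0,"claw":5}]'
python3 -c "
from h import *
rel(.4221,-.3036,.112,-.022)"
```

```text
clock: 40.0
position: [0.4814, 0.0014, 0.0685]
tool_rot: [-3.141, -0.0, -0.137]
force: [-3.7, 1.2, 2.5]
grip_width: 0.0163
finger_force: 59.0
clock: 40.75
position: [0.4812, 0.0011, 0.1581]
tool_rot: [-3.142, -0.0, -0.137]
force: [-0.5, -1.1, -1.6]
grip_width: 0.0162
finger_force: 58.8
from [0.4812 0.0011 0.1581] [-3.142 -0.    -0.137] dx -1.69 dy 30.99 dz 4.61 cm (before turn), wz -0.115 | w 0.0162 t 40.75 F [-0.5 -1.1 -1.6]
```

```bash
python3 -m handwheel '[{"dx":-0.28,"dy":5.16,"dz":0,"wx":0,"wy":0,"wz":0,"claw":5},{"dx":-0.28,"dy":5.16,"dz":0,"wx":0,"wy":0,"wz":0,"claw":5},{"dx":-0.28,"dy":5.16,"dz":0,"wx":0,"wy":0,"wz":0,"claw":5},{"dx":-0.28,"dy":5.16,"dz":0,"wx":0,"wy":0,"wz":0,"claw":5},{"dx":-0.28,"dy":5.16,"dz":0,"wx":0,"wy":0,"wz":0,"claw":5},{"dx":-0.28,"dy":5.16,"dz":0,"wx":0,"wy":0,"wz":-0.115,"claw":5},{"dx":0,"dy":0,"dz":0,"wx":0,"wy":0,"wz":0,"claw":5}]'
python3 -m handwheel '[{"dx":0,"dy":0,"dz":2.5,"wx":0,"wy":0,"wz":0,"claw":5},{"dx":0,"dy":0,"dz":2,"wx":0,"wy":0,"wz":0,"claw":5},{"dx":0,"dy":0,"dz":0,"wx":0,"wy":0,"wz":0,"claw":5},{"dx":0,"dy":0,"dz":0,"wx":0,"wy":0,"wz":0,"claw":5}]'
python3 - <<'E'
from h import *
rel(.4221,-.3036,.0605,-.022)
S=Cam('side')
cv2.imwrite('pics/j1.png',cv2.resize(S.im[240:320,185:265],None,fx=7,fy=7,interpolation=2))
E
```

```text
clock: 41.62
position: [0.4201, -0.307, 0.157]
tool_rot: [3.141, 0.002, -0.026]
force: [0.8, 1.1, -1.6]
grip_width: 0.0162
finger_force: 59.0
clock: 42.12
position: [0.4225, -0.3029, 0.1133]
tool_rot: [-3.142, -0.0, -0.022]
force: [1.3, -0.2, -1.1]
grip_width: 0.0164
finger_force: 59.0
from [ 0.4225 -0.3029  0.1133] [-3.142 -0.    -0.022] dx -0.04 dy 0.07 dz 5.28 cm (before turn), wz 0.000 | w 0.0164 t 42.125 F [ 1.3 -0.2 -1.1]
```

View pics/j1.png

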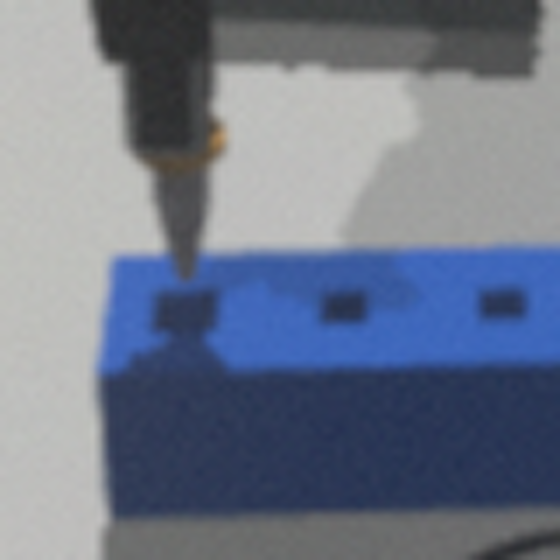

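The pin's tip (186,275) points straight at the slot (185,312); going in.

```bash
python3 -m handwheel '[{"dx":-0.03,"dy":0.07,"dz":0.8,"wx":0,"wy":0,"wz":0,"claw":5},{"dx":0,"dy":0,"dz":0.8,"wx":0,"wy":0,"wz":0,"claw":5},{"dx":0,"dy":0,"dz":0.6,"wx":0,"wy":0,"wz":0,"claw":5},{"dx":0,"dy":0,"dz":0.4,"wx":0,"wy":0,"wz":0,"claw":5},{"dx":0,"dy":0,"dz":0,"wx":0,"wy":0,"wz":0,"claw":5}]'
python3 -m handwheel '[{"dx":0,"dy":0,"dz":0.4,"wx":0,"wy":0,"wz":0,"claw":5},{"dx":0,"dy":0,"dz":0.4,"wx":0,"wy":0,"wz":0,"claw":5},{"dx":0,"dy":0,"dz":0,"wx":0,"wy":0,"wz":0,"claw":5}]'
```

```text
clock: 42.8
position: [0.4218, -0.3038, 0.0867]
tool_rot: [-3.141, 0.0, -0.022]
force: [-0.1, 0.3, -0.5]
grip_width: 0.0165
finger_force: 59.0
clock: 43.18
position: [0.4218, -0.3038, 0.0787]
tool_rot: [-3.141, 0.0, -0.022]
force: [0.3, -1.5, -1.3]
grip_width: 0.0165
finger_force: 59.0
```

```bash
python3 -m handwheel '[{"dx":0,"dy":0,"dz":0.5,"wx":0,"wy":0,"wz":0,"claw":5},{"dx":0,"dy":0,"dz":0.4,"wx":0,"wy":0,"wz":0,"claw":5},{"dx":0,"dy":0,"dz":0.3,"wx":0,"wy":0,"wz":0,"claw":5},{"dx":0,"dy":0,"dz":0.3,"wx":0,"wy":0,"wz":0,"claw":5},{"dx":0,"dy":0,"dz":0,"wx":0,"wy":0,"wz":0,"claw":5}]'
python3 -m handwheel '[{"dx":0,"dy":0,"dz":0.2,"wx":0,"wy":0,"wz":0,"claw":5},{"dx":0,"dy":0,"dz":0.1,"wx":0,"wy":0,"wz":0,"claw":5},{"dx":0,"dy":0,"dz":0,"wx":0,"wy":0,"wz":0,"claw":5}]'
```

```text
clock: 43.8
position: [0.4218, -0.3038, 0.0638]
tool_rot: [-3.141, 0.0, -0.022]
force: [-0.5, 0.6, -1.2]
grip_width: 0.0161
finger_force: 59.0
clock: 44.18
position: [0.4219, -0.3038, 0.061]
tool_rot: [-3.142, 0.0, -0.022]
force: [0.1, 0.3, -1.2]
grip_width: 0.016
finger_force: 59.0
```

```bash
python3 -m handwheel '[{"dx":0,"dy":0,"dz":0.08,"wx":0,"wy":0,"wz":0,"claw":5},{"dx":0,"dy":0,"dz":-0.05,"wx":0,"wy":0,"wz":0,"claw":45},{"dx":0,"dy":0,"dz":0,"wx":0,"wy":0,"wz":0,"claw":45},{"dx":0,"dy":0,"dz":0,"wx":0,"wy":0,"wz":0,"claw":45},{"dx":0,"dy":0,"dz":-3,"wx":0,"wy":0,"wz":0,"claw":45},{"dx":0,"dy":0,"dz":-6,"wx":0,"wy":0,"wz":0,"claw":45},{"dx":0,"dy":0,"dz":-6,"wx":0,"wy":0,"wz":0,"claw":45},{"dx":0,"dy":0,"dz":0,"wx":0,"wy":0,"wz":0,"claw":45}]'
python3 -m handwheel '[{"dx":0,"dy":5,"dz":0,"wx":0,"wy":0,"wz":0,"claw":45},{"dx":0,"dy":5,"dz":0,"wx":0,"wy":0,"wz":0,"claw":45},{"dx":0,"dy":5,"dz":0,"wx":0,"wy":0,"wz":0,"claw":45},{"dx":0,"dy":0,"dz":0,"wx":0,"wy":0,"wz":0,"claw":45}]'
python3 - <<'E'
from h import *
T=Cam('top');S=Cam('side')
print(rect(T,'drops_carton',.022))
h=dark(T.im,(231.18,230.24));m=dark(T.im,(252,220.9),4);print('hole b',T.at(h,.06),'mid',T.at(m,.06))
cv2.imwrite('pics/k1.png',np.hstack([cv2.resize(T.im[160:280,115:275],(400,300),interpolation=2),cv2.resize(S.im[155:320,190:310],(400,550),interpolation=2)[:300]]) if 0 else np.hstack([cv2.resize(T.im[150:315,120:280],(390,402),interpolation=2),cv2.resize(S.im[155:320,190:350],(390,402),interpolation=2)]))
E
```

```text
clock: 45.18
position: [0.4235, -0.3049, 0.2148]
tool_rot: [3.138, -0.006, -0.023]
force: [0.5, 0.1, -0.3]
grip_width: 0.0381
finger_force: 0.0
clock: 45.68
position: [0.4169, -0.457, 0.2093]
tool_rot: [3.141, 0.002, -0.026]
force: [-0.8, 0.5, -0.2]
grip_width: 0.0383
finger_force: 0.0
(0.65, array([464.4, 312.9]), array([56.2, 84.4]), 15.933483123779297)
hole b [[0.45477819 0.0669045 ]] mid [[0.48223355 0.00276478]]
```

View pics/k1.png

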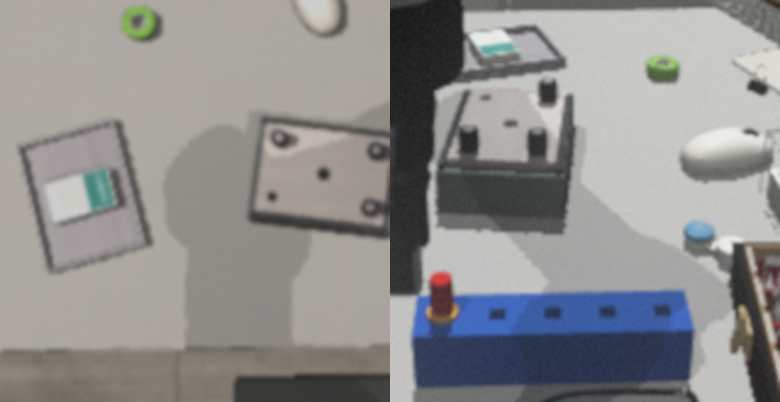

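The pin stands in its slot (441,300), the bolts are home, the plate is unmoved and the carton lies flat in the tray.

```bash
python3 -c "
from workcell import job_done
print(job_done())"
```

```text
the job is handed in; nothing more can be done
None
```

I handed the job in: the carton is flat in the tray, the plate is lined up, all three bolts in the rack are home in corner holes, and the drift pin is back in its rack slot; the hand-in call returned no verdict.

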